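Switch on a duct heater's service toggle behind its front wall with a hook pick

ROBOT

A 6-joint arm with a two-finger parallel gripper is mounted at the origin on the work surface. World frame = base frame: x ahead of the robot, y to its left, z up, the work surface at z = 0. Lengths are in m, angles in degrees, forces in N, time in s.
With the tool pointing down it reaches from about 0.35 to 0.875 m from the base axis. Payload 4.2 kg.
Tool frame: the origin (TCP) lies midway between the tips of the shut fingers; the grasp point (between the pads) lies r.grasp_offset behind it (r.grasp_offset is the distance from the TCP to the grasp point, in m); z points along the fingers, y is the direction in which the jaws open and shut (so a half turn about z gives the same grasp; the last joint's range is limited). The gripper opens to 87 mm and grips with 3 to 60 N. Pads are 19 mm wide; open, the fingers measure 117 mm over their backs; the gripper's body (75 mm by 190 mm) begins 51 mm behind the grasp point.
Start: joints at [-51.589, 22.042, 0.453, 0, -68.411, -14.817], TCP at [0.25, -0.573, 0.223] pointing down, gripper open.
Joint ranges: [-179.83, 179.83], [-69.29, 118.12], [-61.27, 80.66], [-181.25, 117.63], [-171.15, -9.14], [-177.46, 177.46]. Speed limits (degrees/s): [159.86, 159.86, 180, 180, 180, 180].

INTERFACE

Orientations are given as a 3x3 rotation matrix whose columns are the frame's x, y, z axes.
In Python, from station import sense, optics, r gives the robot as it stands. The module is installed in compiled form; this text tells all that it offers.
- The arm moves only by the tool servo_tool, never from a script. Its argument "deltas" is a list of rows, each an object with "slide": the shift along the tool's x, y, z in units of 25 mm (1.0 is 25 mm), a list of three; "spin": the turn about the tool's z in units of 8 degrees (1.0 is 8 degrees). A call has 1 to 10 rows; each row shifts and turns the pose as measured when the row begins, along the tool's axes as they then stand; what a row does not reach is not made up. A row lasts 1/10 s, in which the tool goes at most 50 mm and 8.59 degrees, less where a joint would pass 70% of its speed; a pose out of reach is approached as far as the arm can. A call is refused whole if a number of a shift passes 1 or a number of a turn 1, either way. A call with a gripper value outside its range is refused whole. "gripper" is the closure in counts, from 0 (fully open) to 255 (shut), set as the call begins (left out, the last holds). The fingers move at their own pace and stop on an object; the grip force is fixed at half the most. Time passes only in rows, so rows that do not move let the fingers close. It gives the time, the measured TCP pose, the force and the opening at its end, in the units of the state.
- sense(): the state, without advancing time (a new reading comes with each control period).
- optics.capture(name): name is "scene" or "top" or "wrist"; returns a dict with "frame" (480x640x3 uint8, red, green, blue), "camera_matrix" (3x3 intrinsics, pixels), "eye" and "rotation" of the camera in the world. Camera axes: x right, y down, z forward; pixel columns grow to the right and rows downward; lengths in m; the calibration is good to about 2 mm. The wrist camera is an equidistant fisheye: a pixel r from the principal point sees the ray r / f radians off the axis. A picture is of the moment at which its call begins. There is no depth.
- r.finish_job(): hands the job in, once; it reports no verdict.
The state is a dict: "time_s": time; "joints": joint angles; "joint_velocities": joint speeds; "effort": joint torques, N m; "tcp_pos": TCP position; "ee_rot": TCP orientation; "wrist_force": force on the tool from outside, world axes, zero at the start; "moment": the same for the moment, N m; "gripper_width": opening from 0.0 (shut) to 1.0 (fully open).
Only numpy, scipy, OpenCV 4.12 (cv2) and the standard library are available. Lean on these libraries where they do the work, as an engineer would, in place of code of your own. Each camera call takes 0.05 s, during which the arm holds its last target.

TASK

Take the hook pick from the bench rack, reach over the duct heater's front wall with it, feel along the back of that wall for the service switch and lift its toggle up to ON with the hook, without forcing it and without touching the heating coils. Then hang the hook pick back in a slot of the rack and let go, leaving the other things on the bench as they are.

Things in the scene. Friction and masses are not known exactly. Their poses are not given: they have to be found in the camera images.
- heater: Duct heater section: open-topped sheet-steel sleeve fixed on the bench, 360 x 360 mm, walls 140 mm tall and 3 mm thick, 16 mm outward flange round the top. Origin on the bench under its centre, z up. Its front wall (the barrier, towards the robot) has its outer face at x = -180 mm. Between switch face (x = -154 mm) and coils (x = -35 mm) the space is clear, but for the toggle.
- strip_mid (a point): Middle of the mounting strip on the back of the front wall: heater x = -174 mm (strip face), y = 0, height 80 mm; axes as the heater. The strip runs along y. On it sits the service switch, an ivory-faced box 62 mm wide (y), 86 tall, 20 deep (x). Where it sits is not measured: its middle is anywhere from 30 mm to -y to 90 mm to +y of this point, and must be felt for or seen.
- toggle (a joint): Black bat 9 mm thick, 30 mm long, sticking out of the middle of the switch face towards heater +x; pivot along heater y at heater x = -152 mm, height 80 mm. 0 rad: OFF, bat 0.35 rad below level, end at x = -124 mm, height 70 mm. 0.7 rad: ON, as much above level. Snaps over past 0.35 and stays; lifting it takes about 2 to 5 N. Does not give sideways (along y).
- coil_bank: The bank of bare heating coils on ceramic beads inside the heater, same origin and axes as the heater: x = -35 to +135 mm, y = -161 to +161 mm, height 20 to 105 mm. Delicate: not to be touched.
- hook_grip (a point): Centre of the hook pick's handle; z up the handle. Handle dark, square, 22 x 22 mm (flats facing x and y), 90 mm long, on a 26 mm round collar. A 6 mm steel shaft runs down on the handle's axis and at 179 mm below this point (axis of the bend) turns square into a foot along +y, its end 38 mm from the axis. Hangs by its collar in a rack slot, foot 17 mm above the bench. 80 to 150 g.
- hook_seat (a point): Centre of the underside of the hook pick's collar (4 mm thick), on the handle's axis, 49 mm below the handle's centre; same axes.
- rack: Grey steel tool rack, fixed. Origin on the bench, z up; 170 mm wide (y). A 10 mm shelf, top at 150 mm height, holds tools by their collars in two slots 12 mm wide, 90 mm apart, open towards rack -x (flared mouths at x = -55 mm), ending at x = +6 mm. Two legs at its back (x = 40 mm, y = +-79 mm). To take a tool, lift it a little and draw it 70 mm or more along rack -x.
- slot_left (a point): Seat of a collar in the rack's +y slot: centre of the slot at the shelf's top face; axes as the rack.
- slot_right (a point): Seat of a collar in the rack's -y slot: centre of the slot at the shelf's top face; axes as the rack.
- nut_driver_grip (a point): Bystander: nut driver with a round handle, 30 mm across and 70 mm long, and a straight shaft with no foot, hanging in the other slot; point on its handle, 39 mm above the shelf.
- transformer_mid (a point): Bystander: small control transformer, 85 x 62 x 55 mm, on the bench; point near its middle, 29 mm up.
- thermostat_mid (a point): Bystander: white thermostat lying on its back, 85 x 125 x 26 mm; point at its middle.
- jar_mid (a point): Bystander: closed jar, 68 mm across, 85 mm tall; point half-way up.
Not all that is in view belongs to the job. Leave any red or yellow look-alike of the part that bears hook_grip alone.

How it is judged (in metres and radians):
On the way, in this order (a step that is already met when the one before it is completed fails the run):
1. the hook pick is out of the rack (moved more than 10 cm) with the toggle still off (distance of hook_grip from where it was at the start of the episode above 0.1 m and value of joint toggle below 0.2 rad), for 0.1 s.
2. the toggle is fully up, ON (above 0.6 rad) (value of joint toggle above 0.6 rad), for 0.2 s.
At the end, for the whole second after the job is handed in: The toggle is ON (above 0.6 rad), and the hook pick hangs released and still in a rack slot, its collar within 15 mm of a slot's seat and its handle within 0.2 rad of upright (value of joint toggle above 0.6 rad and (distance between hook_seat and slot_left below 0.015 m or distance between hook_seat and slot_right below 0.015 m) and angle between hook_grip's own z axis and vertical below 0.2 rad and linear speed of hook below 0.03 m/s and contact force between hook and the fingers below 0.1 N); the robot touches nothing.
It fails at once if the toggle is touched by the fingers or arm instead of the hook (contact force between any of the fingers, the arm and toggle above 0.5 N).
It fails at once if the toggle is forced (more than 40 N) (contact force between toggle and anything else above 40 N).
It fails at once if the heating coils are touched (more than 1 N) (contact force between coil_bank and anything else above 1 N).
It fails at once if a bystander is shifted more than 30 mm (distance of any of nut_driver_grip, transformer_mid, thermostat_mid, jar_mid from where it was at the start of the episode above 0.03 m).
It also fails if it takes over 64 s, if anything falls off the work surface, if the arm or the gripper's body presses on something with over 40 N, if the wrist force passes 120 N, or if a joint passes its speed limit or range.

## Working session

There is one attempt and no reset: what is moved stays moved. The work goes in short steps, Python scripts to look and compute and a tool call to move; the robot and the scene stay as the last step left them, time stands still between calls to the robot, and variables do not carry over. Pictures are saved under pics/ and viewed, and the job is handed in when it is done.

Besides the shell and the picture viewer there is one more tool, called after ">>>" by a JSON object that holds its "op" and its "data". servo_tool: Moves the arm, as the interface text tells. Its arguments: {"type":"object","properties":{"deltas":{"type":"array"},"gripper":{"type":"number"}},"required":["deltas"]}

```bash
mkdir -p pics; python3 - <<'E'
from station import sense, optics, r
import cv2,numpy as np
s=sense()
for k,v in s.items(): print(k,np.round(v,4).tolist())
print(r.grasp_offset)
for n in ("scene","top","wrist"):
    c=optics.capture(n); cv2.imwrite(f"pics/{n}0.png",c["frame"][:,:,::-1])
    print(n,c["camera_matrix"].round(1).tolist(),c["eye"].round(4).tolist(),c["rotation"].round(4).tolist())
E
```

```text
time_s 0.0
joints [-51.5887, 22.0903, 0.3803, -0.0298, -68.4105, -14.8183]
joint_velocities [0.0294, 0.0676, -0.0161, 0.0225, -0.0529, -0.1012]
effort [0.0005, -39.0664, 18.7407, 4.2199, 0.011, -0.0001]
tcp_pos [0.2499, -0.5722, 0.2215]
ee_rot [[-0.9165, -0.4001, -0.0009], [-0.4001, 0.9165, 0.0019], [0.0001, 0.0022, -1.0]]
wrist_force [0.7031, 1.024, 0.0931]
moment [0.0617, 0.0011, -0.0277]
gripper_width 0.9991
0.0187
scene [[530.6, 0.0, 321.5], [0.0, 530.6, 237.4], [0.0, 0.0, 1.0]] [1.1321, -0.8627, 0.7876] [[0.7932, 0.304, -0.5277], [0.6089, -0.4085, 0.68], [-0.0088, -0.8607, -0.5091]]
top [[606.5, 0.0, 331.3], [0.0, 606.5, 240.9], [0.0, 0.0, 1.0]] [0.369, -0.0586, 1.6165] [[-0.0005, -0.9964, 0.0848], [-1.0, 0.0011, 0.0068], [-0.0068, -0.0848, -0.9964]]
wrist [[371.6, 0.0, 318.8], [0.0, 371.6, 240.1], [0.0, 0.0, 1.0]] [0.1819, -0.6017, 0.3834] [[-0.4006, 0.883, 0.2445], [0.9163, 0.3852, 0.11], [0.003, 0.2681, -0.9634]]
```

View pics/scene0.png

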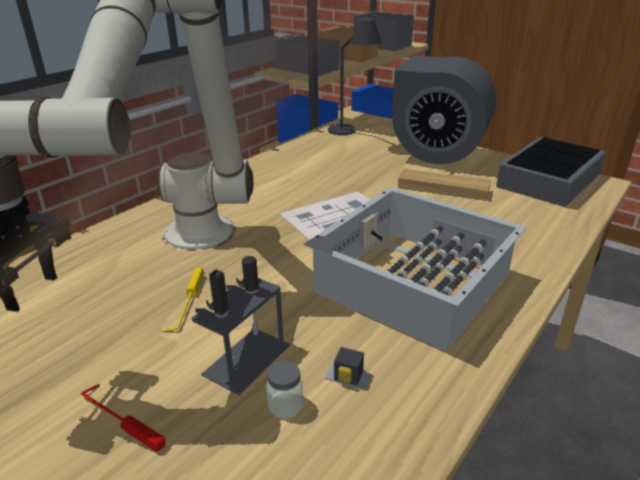

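View pics/top0.png

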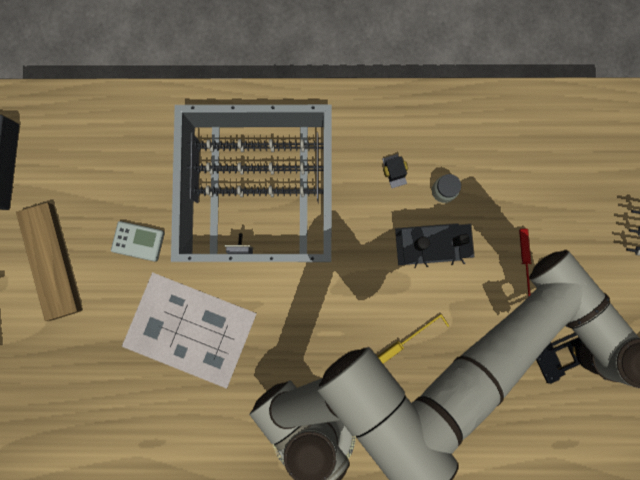

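View pics/wrist0.png

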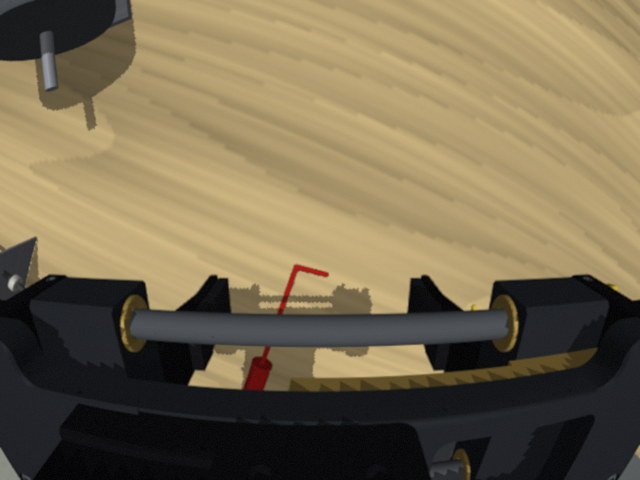

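```bash
python3 - <<'E'
import cv2,numpy as np
t=cv2.imread("pics/top0.png"); s=cv2.imread("pics/scene0.png")
a=cv2.resize(t[190:290,380:490],None,fx=5,fy=5,interpolation=cv2.INTER_CUBIC)
cv2.imwrite("pics/z_top_rack.png",a)
cv2.imwrite("pics/z_scene_rack.png",cv2.resize(s[240:400,180:320],None,fx=3.7,fy=3.7,interpolation=cv2.INTER_CUBIC))
cv2.imwrite("pics/z_top_heat.png",cv2.resize(t[90:275,160:345],None,fx=3.2,fy=3.2,interpolation=cv2.INTER_CUBIC))
cv2.imwrite("pics/z_scene_heat.png",cv2.resize(s[180:345,300:530],None,fx=3.4,fy=3.4,interpolation=cv2.INTER_CUBIC))
E
```

```text
(no output)
```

View pics/z_top_rack.png

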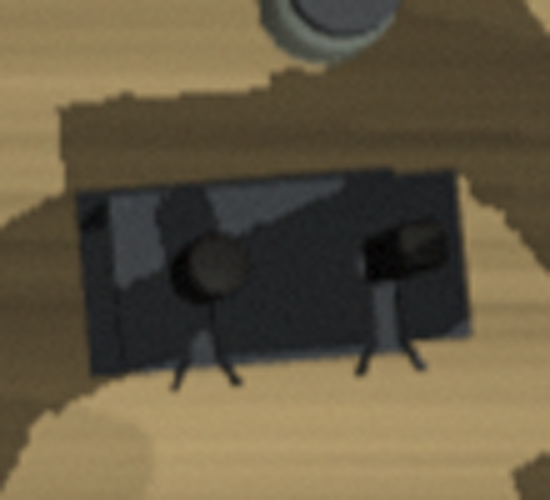

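View pics/z_scene_rack.png

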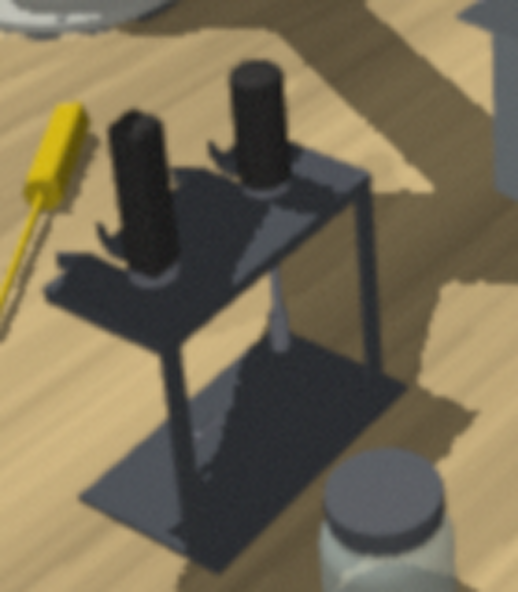

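View pics/z_top_heat.png

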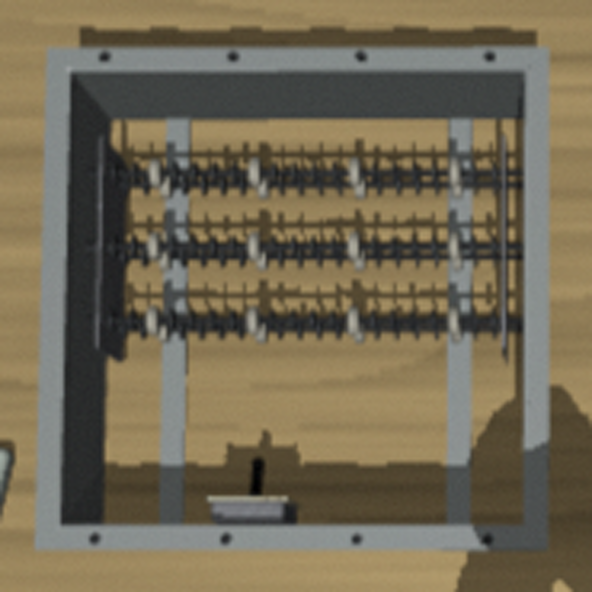

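View pics/z_scene_heat.png

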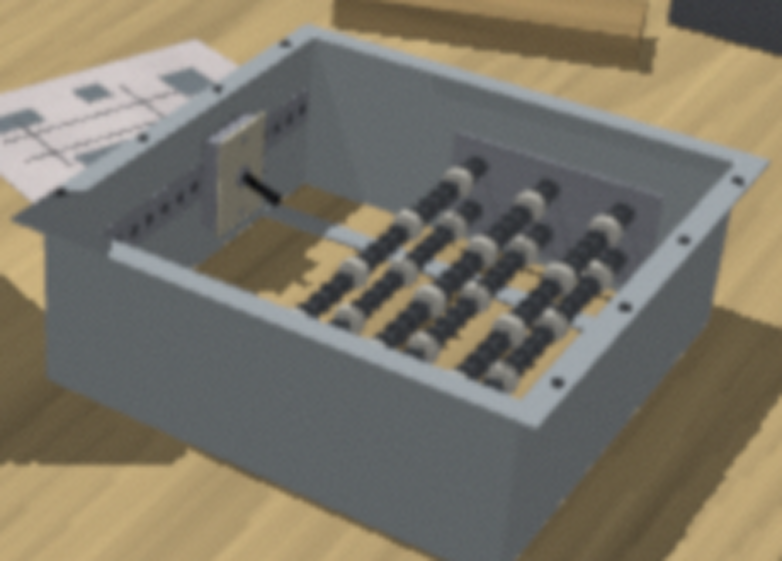

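```bash
cat > h.py <<'E'
import numpy as np, cv2
from scipy.optimize import least_squares
from station import sense, optics, r
CAM={
'scene':(np.array([[530.6,0,321.5],[0,530.6,237.4],[0,0,1]]),np.array([1.1321,-0.8627,0.7876]),np.array([[0.7932,0.304,-0.5277],[0.6089,-0.4085,0.68],[-0.0088,-0.8607,-0.5091]])),
'top':(np.array([[606.5,0,331.3],[0,606.5,240.9],[0,0,1]]),np.array([0.369,-0.0586,1.6165]),np.array([[-0.0005,-0.9964,0.0848],[-1.0,0.0011,0.0068],[-0.0068,-0.0848,-0.9964]]))}
def proj(c,P):
    K,e,R=CAM[c]; p=(np.atleast_2d(P)-e)@R; q=p@K.T; return q[:,:2]/q[:,2:]
def ray(c,uv):
    K,e,R=CAM[c]; d=R@np.linalg.inv(K)@np.array([uv[0],uv[1],1.]); return e,d
def atz(c,uv,z):
    e,d=ray(c,uv); return e+d*(z-e[2])/d[2]
def wproj(P,c):
    R=c["rotation"];e=c["eye"];K=c["camera_matrix"]; p=(np.atleast_2d(P)-e)@R
    th=np.arctan2(np.hypot(p[:,0],p[:,1]),p[:,2]); ph=np.arctan2(p[:,1],p[:,0])
    return np.c_[K[0,2]+K[0,0]*th*np.cos(ph),K[1,2]+K[1,1]*th*np.sin(ph)]
def fitpose(model,obs,x0):
    # obs list of (cam, idx, uv)
    def T(x): 
        c,s=np.cos(x[2]),np.sin(x[2]); return model@np.array([[c,s,0],[-s,c,0],[0,0,1]])+[x[0],x[1],0]
    f=lambda x:np.concatenate([(proj(c,T(x)[i])[0]-uv) for c,i,uv in obs])
    s=least_squares(f,x0); return s.x,f(s.x).reshape(-1,2),T(s.x)
E
python3 - <<'E'
from h import *
m=np.array([[.196,.196,.14],[.196,-.196,.14],[-.196,-.196,.14],[-.196,.196,.14]])
Z=lambda u,v:(160+(u+.5)/3.2-.5,90+(v+.5)/3.2-.5)
S=lambda u,v:(300+(u+.5)/3.4-.5,180+(v+.5)/3.4-.5)
obs=[('top',0,Z(47,47)),('top',1,Z(550,47)),('top',2,Z(551,549)),('top',3,Z(37,549)),
('scene',2,S(12,217)),('scene',3,S(312,27)),('scene',0,S(768,163)),('scene',1,S(537,428))]
x,res,P=fitpose(m,obs,[.55,.15,0]); print(x,np.degrees(x[2])); print(res.round(1))
for o in (obs[:4],obs[4:]):
    x1,re,_=fitpose(m,o,[.55,.15,0]); print(x1,np.degrees(x1[2]),re.round(1).tolist())
# switch: face top edge z=.123 corners in top zoom (208,498),(288,498) 
c,s=np.cos(x[2]),np.sin(x[2]);R=np.array([[c,-s],[s,c]])
loc=lambda p:(R.T@(p[:2]-x[:2])).round(4)
for uv,z in [((208,498),.123),((288,498),.123),((256,492),.08),((260,458),.07)]: print('top',loc(atz('top',Z(*uv),z)))
for uv,z in [((217,150),.123),((266,112),.123),((222,236),.037),((277,202),.07)]: print('scene',loc(atz('scene',S(*uv),z)))
# rack
Q=lambda u,v:(380+(u+.5)/5-.5,190+(v+.5)/5-.5)
for uv in [(78,192),(455,172),(470,337),(92,375)]: print('rack',uv,atz('top',Q(*uv),.15).round(4))
for uv,z in [((440,242),.244),((372,265),.154),((217,265),.224)]: print(atz('top',Q(*uv),z).round(4))
E
```

```text
[ 0.64065597  0.14704401 -0.0017101 ] -0.09798144113984882
[[ 0.1  0.1]
 [-0.  -0.1]
 [-0.5  0.3]
 [-0.5  0.1]
 [-0.5  0.6]
 [-1.5 -0.8]
 [ 1.5 -0.2]
 [-0.   0.9]]
[ 6.40890172e-01  1.46428845e-01 -1.29453037e-07] -7.4171126764654475e-06 [[0.2, 0.1], [0.1, -0.3], [-0.1, 0.0], [-0.1, 0.2]]
[ 0.63991281  0.14891606 -0.00412935] -0.23659425021057076 [[-0.2, 0.1], [-1.1, -1.1], [1.6, -0.5], [-0.3, 0.3]]
top [-0.1553  0.068 ]
top [-0.1552  0.0061]
top [-0.1471  0.0378]
top [-0.119   0.0365]
scene [-0.1528 -0.0034]
scene [-0.1561  0.0705]
scene [-0.156   0.0134]
scene [-0.121   0.0356]
rack (78, 192) [ 0.5251 -0.2039  0.15  ]
rack (455, 172) [ 0.5346 -0.3869  0.15  ]
rack (470, 337) [ 0.4544 -0.3926  0.15  ]
rack (92, 375) [ 0.4361 -0.2098  0.15  ]
[ 0.4921 -0.3585  0.244 ]
[ 0.489  -0.3451  0.154 ]
[ 0.4834 -0.2601  0.224 ]
```

```bash
python3 - <<'E'
from h import *
import itertools
# rack fit: shelf outer corners guess; draw model overlay
def rackpts(x,y,yaw):
    c,s=np.cos(yaw),np.sin(yaw);R=np.array([[c,-s,0],[s,c,0],[0,0,1]])
    return lambda P:(np.atleast_2d(P)@R.T+[x,y,0])
t=cv2.imread("pics/top0.png"); sc=cv2.imread("pics/scene0.png")
T=rackpts(0.487,-0.303,np.radians(3.2))
def draw(img,cam,T,off,k):
    u,v,w,h=off; im=cv2.resize(img[v:v+h,u:u+w],None,fx=k,fy=k,interpolation=cv2.INTER_CUBIC)
    def L(a,b,col):
        p=(proj(cam,T(np.array([a,b])))-[u-.5,v-.5])*k-.5
        cv2.line(im,tuple(int(q) for q in p[0].round()),tuple(int(q) for q in p[1].round()),col,1,cv2.LINE_AA)
    for ys in (-.085,.085): L([-.055,ys,.15],[.045,ys,.15],(0,255,255))
    for xs in (-.055,.045): L([xs,-.085,.15],[xs,.085,.15],(0,255,255))
    for ys in(-.045,.045):
        for d in(-.006,.006): L([-.055,ys+d,.15],[0.006,ys+d,.15],(0,255,0))
        L([0,ys,.02],[0,ys,.244],(0,0,255))
    for ys in(-.079,.079): L([.04,ys,0],[.04,ys,.15],(255,0,255))
    y=-.045
    for z in(.244,.154):
        q=[[a,y+b,z] for a,b in((.011,.011),(.011,-.011),(-.011,-.011),(-.011,.011))]
        for i in range(4): L(q[i],q[(i+1)%4],(255,255,0))
    for d,col in(((0,.038),(0,165,255)),((0,-.038),(255,0,0)),((.038,0),(255,255,255)),((-.038,0),(0,0,0))): L([0,y,.02],[d[0],y+d[1],.02],col)
    return im
cv2.imwrite("pics/o1.png",draw(t,'top',T,(380,190,110,100),6))
cv2.imwrite("pics/o2.png",draw(sc,'scene',T,(180,240,140,150),4))
E
```

```text
(no output)
```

View pics/o1.png

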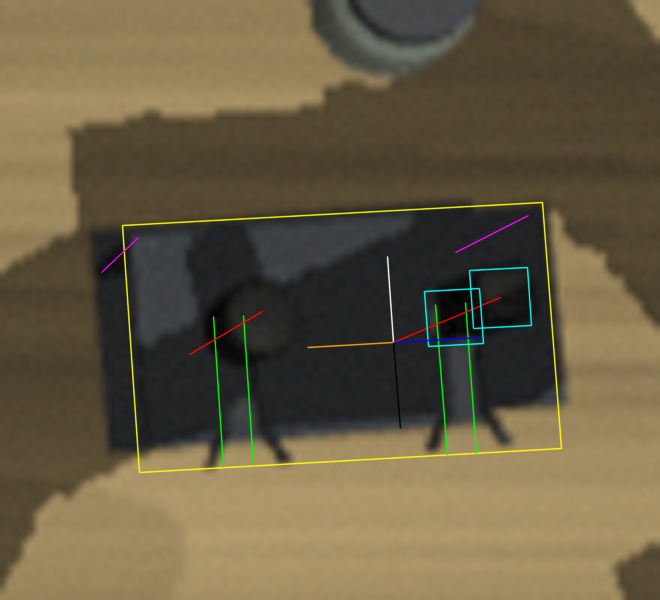

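View pics/o2.png

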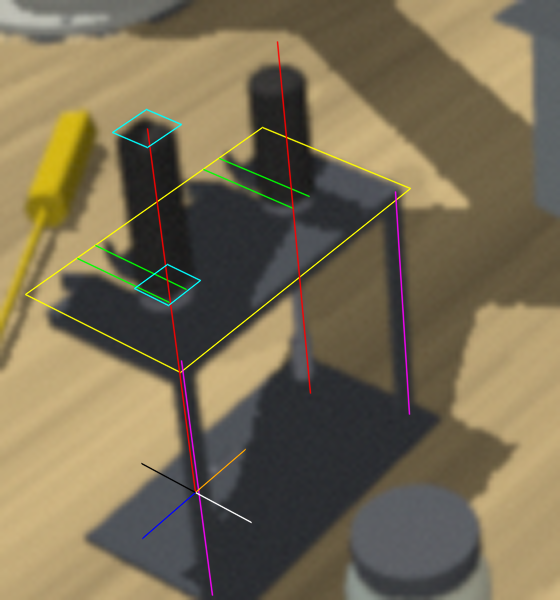

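```bash
cat >> h.py <<'E'
def plan(target,yaw=None,n=None,frac=0.95):
    """rows to reach target TCP pos; yaw=world angle(deg) of tool x. """
    s=sense(); p=np.array(s["tcp_pos"]); R=np.array(s["ee_rot"])
    a=np.degrees(np.arctan2(R[1,0],R[0,0])); d=np.array(target)-p
    tot=0 if yaw is None else -((yaw-a+180)%360-180)
    N=n or int(max(np.ceil(np.linalg.norm(d)/.024),np.ceil(abs(tot)/7.9),1))
    rows=[]
    for i in range(N):
        rows.append({"slide":[round(float(v),2) for v in (R.T@(d/N))/.025],"spin":round(tot/N/8,2)})
        w=np.radians(tot/N); c,q=np.cos(w),np.sin(w)
        R=R@np.array([[c,-q,0],[q,c,0],[0,0,1]])
    import json
    print("t",s["time_s"],"tcp",p.round(4),"yaw",round(a,2),"F",np.round(s["wrist_force"],1),"w",round(s["gripper_width"],3),"N",N); print(json.dumps(rows))
E
python3 -c "
from h import *
plan([.35,-.35,.22],-176.8)"
```

```text
t 0.15 tcp [ 0.25   -0.5724  0.2217] yaw -156.41 F [ 0.3  0.2 -0.2] w 0.997 N 11
[{"slide": [-0.66, 0.6, 0.01], "spin": 0.23}, {"slide": [-0.64, 0.62, 0.01], "spin": 0.23}, {"slide": [-0.62, 0.64, 0.01], "spin": 0.23}, {"slide": [-0.6, 0.66, 0.01], "spin": 0.23}, {"slide": [-0.57, 0.68, 0.01], "spin": 0.23}, {"slide": [-0.55, 0.69, 0.01], "spin": 0.23}, {"slide": [-0.53, 0.71, 0.01], "spin": 0.23}, {"slide": [-0.51, 0.73, 0.01], "spin": 0.23}, {"slide": [-0.48, 0.74, 0.01], "spin": 0.23}, {"slide": [-0.46, 0.76, 0.01], "spin": 0.23}, {"slide": [-0.43, 0.77, 0.01], "spin": 0.23}]
```

>>> {"op": "servo_tool", "data": {"deltas": [{"slide": [-0.7, 0.64, 0], "spin": 0.26}, {"slide": [-0.68, 0.67, 0], "spin": 0.26}, {"slide": [-0.66, 0.7, 0], "spin": 0.26}, {"slide": [-0.64, 0.72, 0], "spin": 0.26}, {"slide": [-0.61, 0.75, 0], "spin": 0.26}, {"slide": [-0.58, 0.76, 0], "spin": 0.26}, {"slide": [-0.55, 0.79, 0], "spin": 0.26}, {"slide": [-0.53, 0.81, 0], "spin": 0.26}, {"slide": [-0.5, 0.82, 0], "spin": 0.26}, {"slide": [-0.47, 0.85, 0], "spin": 0.26}]}}

```text
time_s: 1.15
tcp_pos: [0.3502, -0.3461, 0.2176]
ee_rot: [[-1.0, -0.027, -0.006], [-0.027, 1.0, 0.008], [0.006, 0.008, -1.0]]
wrist_force: [0.5, 0.5, -0.7]
gripper_width: 1.002
```

```bash
python3 - <<'E'
from h import *
import pickle
c=optics.capture("wrist"); cv2.imwrite("pics/w1.png",c["frame"][:,:,::-1]); pickle.dump(c,open("w1.pkl","wb"))
print(c["eye"],sense()["tcp_pos"])
E
```

```text
[ 0.27692007 -0.34912885  0.37985915] [ 0.35094696 -0.34392088  0.21759347]
```

View pics/w1.png

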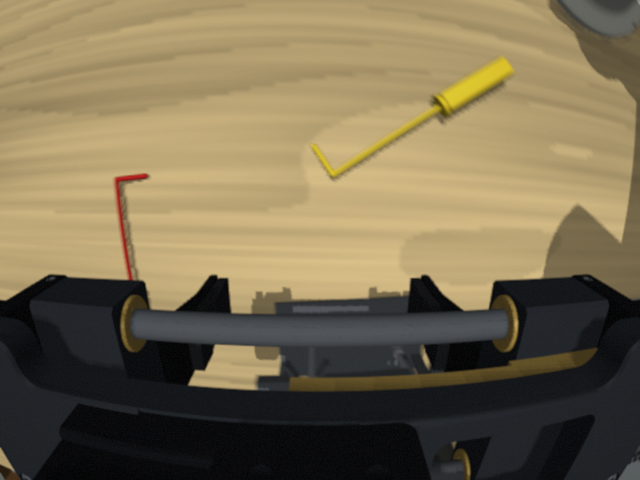

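```bash
python3 - <<'E'
from h import *
im=cv2.imread("pics/w1.png")
a=cv2.resize(im[280:400,230:450],None,fx=3.6,fy=3.6,interpolation=cv2.INTER_CUBIC)
a=np.clip(a.astype(float)*1.8,0,255).astype(np.uint8)
cv2.imwrite("pics/w1z.png",a)
print(sense()["joints"])
E
```

```text
[-25.65607544   9.4977944  -17.70434358  -0.36253012 -63.2931697
 -62.58835074]
```

View pics/w1z.png

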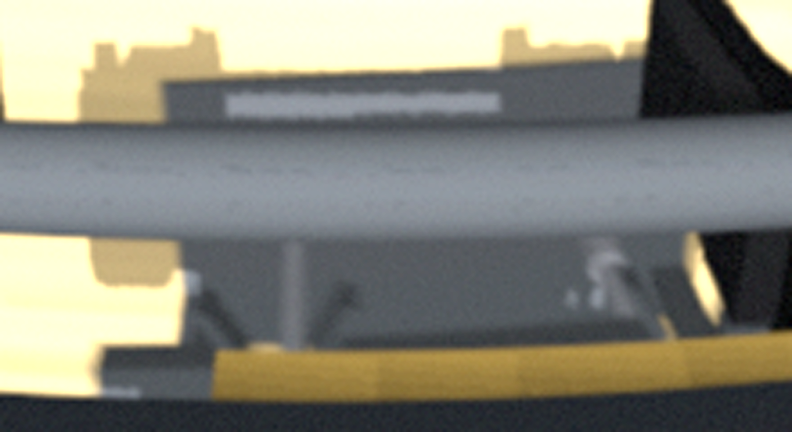

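```bash
python3 - <<'E'
from h import *
import pickle
c=pickle.load(open("w1.pkl","rb"))
P=np.array([[.49,-.352,.02],[.49,-.314,.02],[.49,-.39,.02],[.452,-.352,.02],[.528,-.352,.02],[.49,-.352,.14],[.435,-.352,.15]])
print(((wproj(P,c)-[230,280])*3.6).round(0))
E
```

```text
[[281. 216.]
 [404. 218.]
 [159. 212.]
 [283. 107.]
 [279. 316.]
 [273. 473.]
 [274. 307.]]
```

>>> {"op": "servo_tool", "data": {"deltas": [{"slide": [-1.0, 0, 0], "spin": 0.2}, {"slide": [0, 0, 0], "spin": 0}]}}

```text
time_s: 1.4
tcp_pos: [0.3767, -0.3417, 0.2176]
ee_rot: [[-1.0, -0.001, -0.005], [-0.002, 1.0, 0.009], [0.005, 0.009, -1.0]]
wrist_force: [0.6, 0.4, -0.5]
gripper_width: 0.997
```

```bash
python3 - <<'E'
from h import *
import pickle
c=optics.capture("wrist"); cv2.imwrite("pics/w2.png",c["frame"][:,:,::-1]); pickle.dump(c,open("w2.pkl","wb"))
im=cv2.imread("pics/w2.png")
a=cv2.resize(im[250:400,210:450],None,fx=3.3,fy=3.3,interpolation=cv2.INTER_CUBIC)
a=np.clip(a.astype(float)*1.8,0,255).astype(np.uint8)
cv2.imwrite("pics/w2z.png",a)
P=np.array([[.49,-.352,.02],[.49,-.314,.02],[.49,-.39,.02],[.452,-.352,.02],[.528,-.352,.02],[.49,-.352,.14],[.435,-.352,.15]])
print(((wproj(P,c)-[210,250])*3.3).round(0))
E
```

```text
[[320. 228.]
 [435. 228.]
 [204. 227.]
 [318. 122.]
 [321. 326.]
 [310. 453.]
 [305. 280.]]
```

View pics/w2z.png

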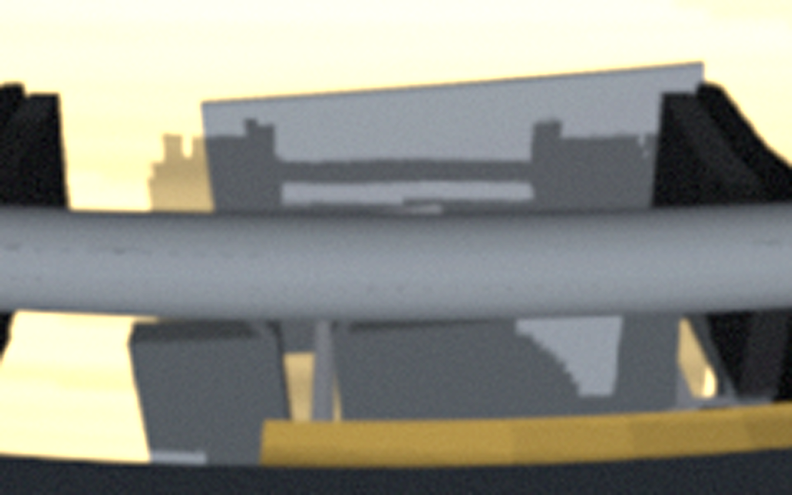

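```bash
cat >> h.py <<'E'
def wray(uv,c):
    K=c["camera_matrix"]; d=np.array([uv[0]-K[0,2],uv[1]-K[1,2]])/K[0,0]; th=np.hypot(*d)
    v=np.array([d[0]/th*np.sin(th),d[1]/th*np.sin(th),np.cos(th)]); return c["eye"],c["rotation"]@v
def watz(uv,z,c):
    e,d=wray(uv,c); return e+d*(z-e[2])/d[2]
E
python3 - <<'E'
from h import *
import pickle
c=pickle.load(open("w2.pkl","rb"))
Z=lambda u,v:(210+(u+.5)/3.3-.5,250+(v+.5)/3.3-.5)
A=watz(Z(204,101),.004,c);B=watz(Z(702,64),.004,c);print(A,B,np.degrees(np.arctan2(-(B-A)[0],(B-A)[1])))
print('tip',watz(Z(442,209),.02,c),watz(Z(405,209),.02,c))
T=lambda u,v:(380+(u+.5)/6-.5,190+(v+.5)/6-.5)
A=atz('top',T(469,444),.15);B=atz('top',T(249,462),.15);print(A,B,np.degrees(np.arctan2(-(B-A)[0],(B-A)[1])))
E
```

```text
[ 0.45089989 -0.39054525  0.004     ] [ 0.43886485 -0.22445901  0.004     ] 4.144556483833903
tip [ 0.48265662 -0.31237899  0.02      ] [ 0.48253021 -0.32448141  0.02      ]
[ 0.43848737 -0.35402776  0.15      ] [ 0.43131047 -0.26544671  0.15      ] 4.632022817418481
```

```bash
python3 - <<'E'
from h import *
t=cv2.imread("pics/top0.png"); sc=cv2.imread("pics/scene0.png")
def ov(img,cam,off,k,fn,x,y,yaw,g=1.8):
    u,v,w,h=off; im=cv2.resize(img[v:v+h,u:u+w],None,fx=k,fy=k,interpolation=cv2.INTER_CUBIC)
    im=np.clip(im.astype(float)*g,0,255).astype(np.uint8)
    c,s=np.cos(yaw),np.sin(yaw);R=np.array([[c,-s,0],[s,c,0],[0,0,1]])
    def L(a,b,col):
        p=(proj(cam,np.array([a,b])@R.T+[x,y,0])-[u-.5,v-.5])*k-.5
        cv2.line(im,tuple(int(q) for q in p[0].round()),tuple(int(q) for q in p[1].round()),col,1,cv2.LINE_AA)
    C=((.011,.011),(.011,-.011),(-.011,-.011),(-.011,.011))
    for z in(.244,.154):
        for i in range(4): L([*C[i],z],[*C[(i+1)%4],z],(0,255,255))
    for i in range(4): L([*C[i],.154],[*C[i],.244],(0,255,255))
    L([0,0,.02],[0,.038,.02],(0,0,255))
    cv2.imwrite(fn,im)
for i,(cam,img,off,k) in enumerate((('top',t,(430,215,60,55),10),('scene',sc,(190,250,60,80),7))):
    ov(img,cam,off,k,f"pics/ov{i}.png",.4933,-.350,np.radians(4.3))
a,b=cv2.imread("pics/ov0.png"),cv2.imread("pics/ov1.png"); 
b=cv2.resize(b,None,fx=.5,fy=.98); a=a[:549];b=b[:549]
H=min(len(a),len(b)); cv2.imwrite("pics/ov.png",np.hstack([a[:H,:560],cv2.resize(b,(240,H))]))
E
```

```text
(no output)
```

View pics/ov0.png

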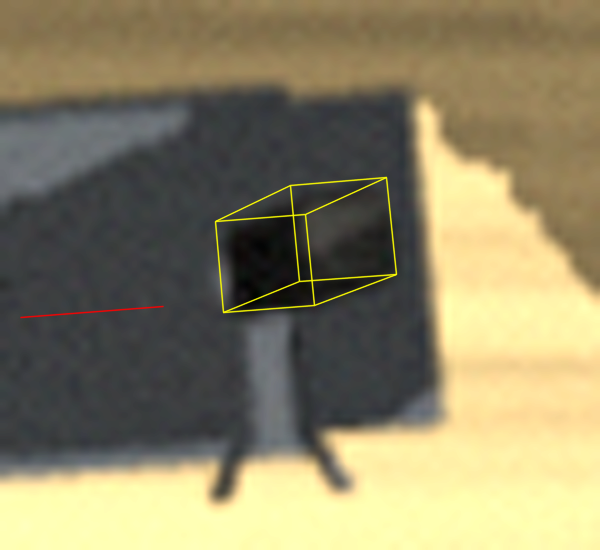

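View pics/ov1.png

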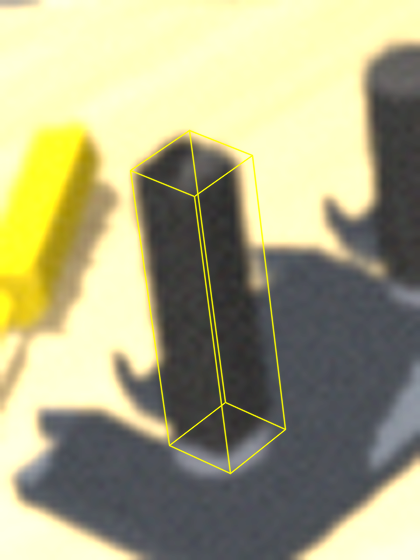

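```bash
python3 -c "
from h import *
plan([.395,-.345,.272],-175.7)
plan([.4925,-.351,.272],-175.7)"
```

```text
t 1.45 tcp [ 0.3752 -0.3415  0.2175] yaw -179.94 F [0.  0.5 0.1] w 1.0 N 3
[{"slide": [-0.26, -0.04, -0.73], "spin": -0.18}, {"slide": [-0.26, -0.05, -0.73], "spin": -0.18}, {"slide": [-0.26, -0.05, -0.73], "spin": -0.18}]
t 1.45 tcp [ 0.3752 -0.3415  0.2175] yaw -179.94 F [0.  0.5 0.1] w 1.0 N 6
[{"slide": [-0.78, -0.06, -0.37], "spin": -0.09}, {"slide": [-0.78, -0.07, -0.37], "spin": -0.09}, {"slide": [-0.78, -0.08, -0.37], "spin": -0.09}, {"slide": [-0.78, -0.09, -0.37], "spin": -0.09}, {"slide": [-0.78, -0.1, -0.37], "spin": -0.09}, {"slide": [-0.77, -0.11, -0.37], "spin": -0.09}]
```

>>> {"op": "servo_tool", "data": {"deltas": [{"slide": [-0.26, -0.04, -0.76], "spin": -0.18}, {"slide": [-0.26, -0.05, -0.76], "spin": -0.18}, {"slide": [-0.26, -0.05, -0.76], "spin": -0.18}, {"slide": [-0.8, -0.12, 0], "spin": 0}, {"slide": [-0.8, -0.12, 0], "spin": 0}, {"slide": [-0.8, -0.12, 0], "spin": 0}, {"slide": [-0.8, -0.12, 0], "spin": 0}, {"slide": [-0.7, -0.12, 0], "spin": 0}, {"slide": [0, 0, 0], "spin": 0}]}}

```text
time_s: 2.35
tcp_pos: [0.4893, -0.3543, 0.2728]
ee_rot: [[-0.997, -0.076, -0.014], [-0.076, 0.997, 0.015], [0.013, 0.016, -1.0]]
wrist_force: [0.2, 0.5, 0.5]
gripper_width: 0.998
```

```bash
python3 -c "
from h import *
for n in ('top','scene'):
  c=optics.capture(n); cv2.imwrite('pics/%s1.png'%n,c['frame'][:,:,::-1])
s=cv2.imread('pics/scene1.png'); cv2.imwrite('pics/s1z.png',cv2.resize(s[180:360,140:360],None,fx=3.3,fy=3.3))
plan([.4925,-.351,.185],-175.7)"
```

```text
t 2.45 tcp [ 0.4877 -0.3541  0.2733] yaw -175.67 F [-0.2  0.7  0.4] w 0.996 N 4
[{"slide": [-0.06, 0.01, 0.88], "spin": 0.0}, {"slide": [-0.06, 0.01, 0.88], "spin": 0.0}, {"slide": [-0.06, 0.01, 0.88], "spin": 0.0}, {"slide": [-0.06, 0.01, 0.88], "spin": 0.0}]
```

View pics/s1z.png

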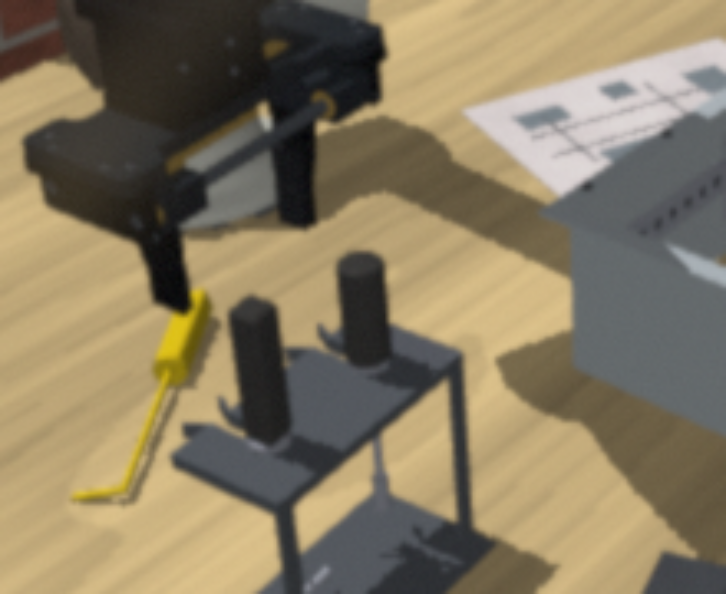

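```bash
python3 -c "
from h import *
s=sense();print(s['tcp_pos'],s['time_s'])
p=proj('scene',s['tcp_pos'])[0]; print(p,(p-[140,180])*3.3)
p=proj('top',s['tcp_pos'])[0]; print(p)
c=optics.capture('scene'); cv2.imwrite('pics/scene2.png',c['frame'][:,:,::-1]); print(c['eye'],c['rotation'])
"
```

```text
[ 0.48770718 -0.35407923  0.27332183] 2.45
[211.25820969 259.21920998] [235.15209199 261.42339293]
[468.48932828 238.78132688]
[ 1.13208112 -0.86270251  0.78763802] [[ 0.79317465  0.3040101  -0.52768535]
 [ 0.60893041 -0.40845508  0.67997662]
 [-0.008816   -0.86066388 -0.50909721]]
```

View pics/scene2.png

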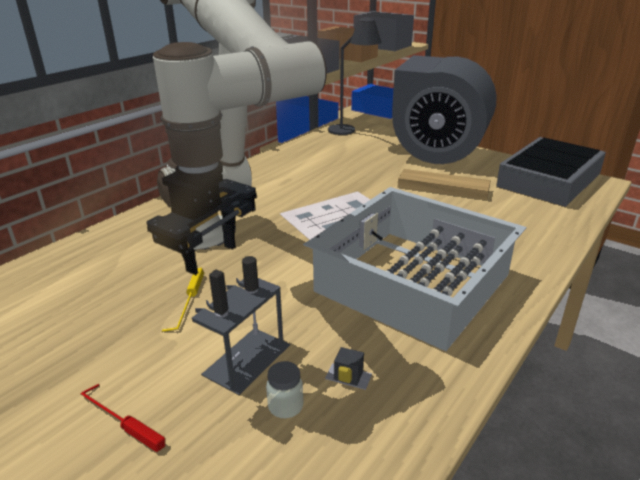

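View pics/top1.png

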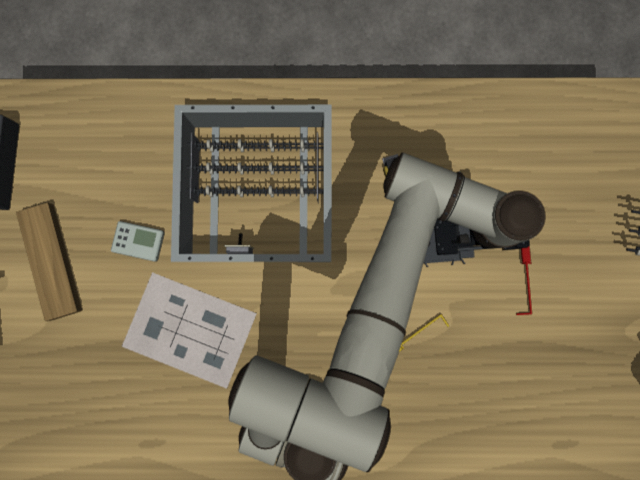

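>>> {"op": "servo_tool", "data": {"deltas": [{"slide": [-0.08, 0.02, 0.88], "spin": 0}, {"slide": [-0.08, 0.02, 0.88], "spin": 0}, {"slide": [-0.06, 0.02, 0.88], "spin": 0}, {"slide": [-0.04, 0.01, 0.8], "spin": 0}, {"slide": [0, 0, 0], "spin": 0}]}}

```text
time_s: 3.0
tcp_pos: [0.4879, -0.3514, 0.1885]
ee_rot: [[-0.997, -0.072, -0.01], [-0.073, 0.997, 0.014], [0.009, 0.014, -1.0]]
wrist_force: [-1.1, -0.6, 0.7]
gripper_width: 0.996
```

```bash
python3 -c "
from h import *
c=optics.capture('scene'); cv2.imwrite('pics/scene3.png',c['frame'][:,:,::-1])
s=cv2.imread('pics/scene3.png'); cv2.imwrite('pics/s3z.png',cv2.resize(s[200:380,140:340],None,fx=3.3,fy=3.3))
plan([.4925,-.351,.185],-175.7)"
```

```text
t 3.05 tcp [ 0.4888 -0.3521  0.1904] yaw -175.81 F [ 0.1 -0.4  0.2] w 0.999 N 1
[{"slide": [-0.15, 0.03, 0.21], "spin": -0.01}]
```

View pics/s3z.png

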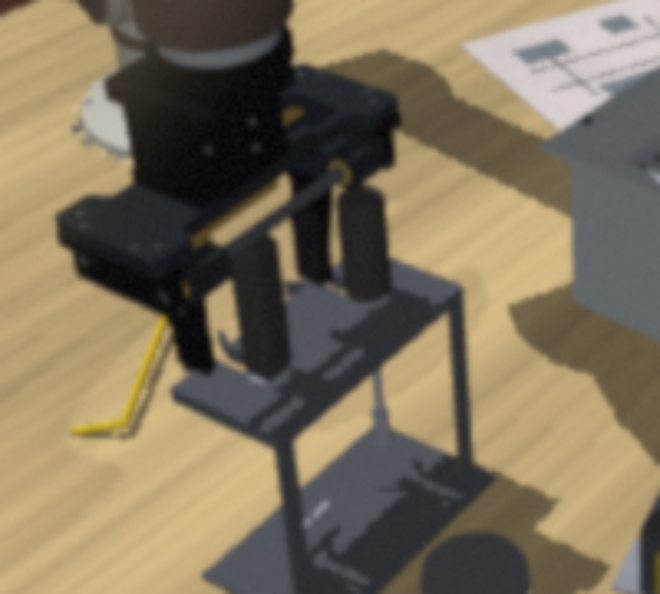

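>>> {"op": "servo_tool", "data": {"deltas": [{"slide": [-0.18, 0.03, 0.18], "spin": 0}, {"slide": [0, 0, 0], "spin": 0}]}}

```text
time_s: 3.25
tcp_pos: [0.4938, -0.3518, 0.1885]
ee_rot: [[-0.997, -0.073, -0.004], [-0.073, 0.997, 0.009], [0.003, 0.01, -1.0]]
wrist_force: [0.3, 0.9, -0.4]
gripper_width: 0.996
```

>>> {"op": "servo_tool", "data": {"deltas": [{"slide": [0, 0, 0], "spin": 0}, {"slide": [0, 0, 0], "spin": 0}, {"slide": [0, 0, 0], "spin": 0}, {"slide": [0, 0, 0], "spin": 0}, {"slide": [0, 0, 0], "spin": 0}, {"slide": [0, 0, 0], "spin": 0}, {"slide": [0, 0, 0], "spin": 0}, {"slide": [0, 0, 0], "spin": 0}, {"slide": [0, 0, 0], "spin": 0}, {"slide": [0, 0, 0], "spin": 0}], "gripper": 255}}

```text
time_s: 4.25
tcp_pos: [0.495, -0.3523, 0.1916]
ee_rot: [[-0.997, -0.073, 0.001], [-0.073, 0.997, 0.007], [-0.002, 0.007, -1.0]]
wrist_force: [-0.4, -0.5, 0.5]
gripper_width: 0.247
```

>>> {"op": "servo_tool", "data": {"deltas": [{"slide": [0, 0, -0.3], "spin": 0}, {"slide": [0, 0, -0.3], "spin": 0}, {"slide": [0, 0, 0], "spin": 0}]}}

```text
time_s: 4.55
tcp_pos: [0.4946, -0.3522, 0.207]
ee_rot: [[-0.997, -0.073, -0.0], [-0.073, 0.997, 0.008], [-0.0, 0.008, -1.0]]
wrist_force: [0.3, -0.7, -1.4]
gripper_width: 0.252
```

>>> {"op": "servo_tool", "data": {"deltas": [{"slide": [0.6, 0, 0], "spin": 0}, {"slide": [0.8, 0, 0], "spin": 0}, {"slide": [0.8, 0, 0], "spin": 0}, {"slide": [0.8, 0, 0], "spin": 0}, {"slide": [0.8, 0, 0], "spin": 0}, {"slide": [0.6, 0, 0], "spin": 0}, {"slide": [0, 0, 0], "spin": 0}]}}

```text
time_s: 5.25
tcp_pos: [0.3758, -0.3592, 0.2062]
ee_rot: [[-0.997, -0.072, -0.003], [-0.072, 0.997, 0.011], [0.002, 0.011, -1.0]]
wrist_force: [-0.8, -0.6, -1.6]
gripper_width: 0.253
```

```bash
python3 -c "
from h import *
for n in ('top','scene'):
  c=optics.capture(n); cv2.imwrite('pics/%s4.png'%n,c['frame'][:,:,::-1])
s=cv2.imread('pics/scene4.png'); cv2.imwrite('pics/s4z.png',cv2.resize(s[200:380,100:340],None,fx=3.2,fy=3.2))
plan([.4925,-.351,.185],-175.7)"
```

```text
t 5.35 tcp [ 0.3777 -0.3596  0.2063] yaw -175.8 F [ 0.6 -0.3 -1.1] w 0.25 N 5
[{"slide": [-0.92, -0.0, 0.17], "spin": -0.0}, {"slide": [-0.92, -0.0, 0.17], "spin": -0.0}, {"slide": [-0.92, -0.0, 0.17], "spin": -0.0}, {"slide": [-0.92, -0.0, 0.17], "spin": -0.0}, {"slide": [-0.92, -0.0, 0.17], "spin": -0.0}]
```

View pics/s4z.png

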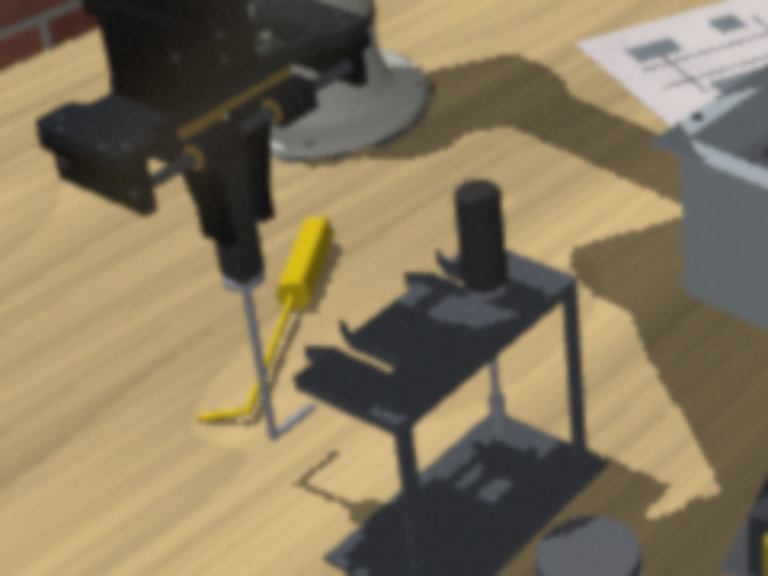

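```bash
python3 -c "
from h import *
s=sense();p=np.array(s['tcp_pos']);R=np.array(s['ee_rot'])
print(p)
Z=lambda q:(q-[99.5,199.5])*3.2-.5
b=p+R@[0,0,.1716]; t=b+R@[0,.038,0]
print(Z(proj('scene',b)[0]),Z(proj('scene',t)[0]), proj('scene',p)[0])
b=p+[0,0,-.1716]; t=b+R@[0,.038,0]
print(Z(proj('scene',b)[0]),Z(proj('scene',t)[0]))
"
python3 -c "
import cv2
s=cv2.imread('pics/scene4.png');cv2.imwrite('pics/s4y.png',cv2.resize(s[270:350,160:220],None,fx=7,fy=7,interpolation=cv2.INTER_CUBIC))"
```

```text
[ 0.37774021 -0.35955303  0.20630042]
[280.34053554 441.40926049] [321.18844634 409.34440241] [174.5946925 270.9229727]
[278.63857387 442.91867443] [319.57112277 410.78330054]
```

View pics/s4y.png

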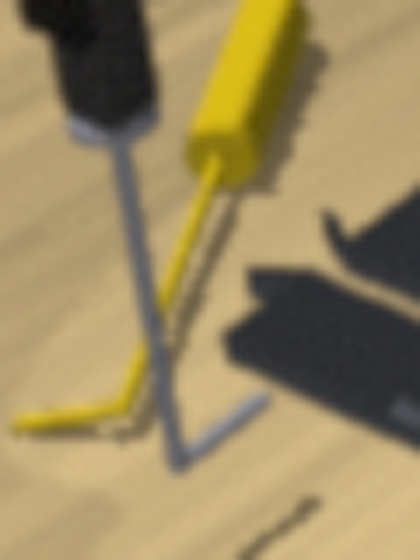

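>>> {"op": "servo_tool", "data": {"deltas": [{"slide": [0, 0, -0.6], "spin": 0.1}, {"slide": [0, 0, -0.9], "spin": 0.1}, {"slide": [0, 0.3, -0.9], "spin": 0.1}, {"slide": [0, 0.5, -0.9], "spin": 0.1}, {"slide": [0, 0.6, -0.9], "spin": 0.1}, {"slide": [-0.2, 0.8, -0.9], "spin": 0}, {"slide": [-0.2, 0.9, -0.6], "spin": 0}, {"slide": [-0.2, 0.9, 0], "spin": 0}, {"slide": [-0.2, 0.9, 0], "spin": 0}, {"slide": [-0.2, 0.9, 0], "spin": 0}]}}

```text
time_s: 6.35
tcp_pos: [0.4105, -0.2125, 0.3554]
ee_rot: [[-1.0, -0.001, 0.002], [-0.001, 1.0, 0.01], [-0.002, 0.01, -1.0]]
wrist_force: [1.3, -0.8, -2.0]
gripper_width: 0.255
```

```bash
python3 -c "
from h import *
plan([.506,.12,.36],180)"
```

```text
t 6.35 tcp [ 0.4105 -0.2125  0.3554] yaw -179.96 F [ 1.3 -0.8 -2. ] w 0.255 N 15
[{"slide": [-0.26, 0.89, -0.0], "spin": 0.0}, {"slide": [-0.26, 0.89, -0.0], "spin": 0.0}, {"slide": [-0.26, 0.89, -0.0], "spin": 0.0}, {"slide": [-0.26, 0.89, -0.0], "spin": 0.0}, {"slide": [-0.26, 0.89, -0.0], "spin": 0.0}, {"slide": [-0.26, 0.89, -0.0], "spin": 0.0}, {"slide": [-0.26, 0.89, -0.0], "spin": 0.0}, {"slide": [-0.26, 0.89, -0.0], "spin": 0.0}, {"slide": [-0.25, 0.89, -0.0], "spin": 0.0}, {"slide": [-0.25, 0.89, -0.0], "spin": 0.0}, {"slide": [-0.25, 0.89, -0.0], "spin": 0.0}, {"slide": [-0.25, 0.89, -0.0], "spin": 0.0}, {"slide": [-0.25, 0.89, -0.0], "spin": 0.0}, {"slide": [-0.25, 0.89, -0.0], "spin": 0.0}, {"slide": [-0.25, 0.89, -0.0], "spin": 0.0}]
```

>>> {"op": "servo_tool", "data": {"deltas": [{"slide": [-0.26, 0.89, 0], "spin": 0}, {"slide": [-0.26, 0.89, 0], "spin": 0}, {"slide": [-0.26, 0.89, 0], "spin": 0}, {"slide": [-0.26, 0.89, 0], "spin": 0}, {"slide": [-0.26, 0.89, 0], "spin": 0}, {"slide": [-0.26, 0.89, 0], "spin": 0}, {"slide": [-0.26, 0.89, 0], "spin": 0}, {"slide": [-0.26, 0.89, 0], "spin": 0}, {"slide": [-0.26, 0.89, 0], "spin": 0}, {"slide": [-0.26, 0.89, 0], "spin": 0}]}}

```text
time_s: 7.35
tcp_pos: [0.4833, 0.0249, 0.3591]
ee_rot: [[-1.0, -0.009, 0.008], [-0.009, 1.0, 0.011], [-0.008, 0.011, -1.0]]
wrist_force: [-0.3, -0.1, -2.3]
gripper_width: 0.254
```

```bash
python3 -c "
from h import *
plan([.506,.12,.36],180)"
```

```text
t 7.35 tcp [0.4833 0.0249 0.3591] yaw -179.49 F [-0.3 -0.1 -2.3] w 0.254 N 5
[{"slide": [-0.19, 0.76, 0.0], "spin": 0.01}, {"slide": [-0.19, 0.76, 0.0], "spin": 0.01}, {"slide": [-0.19, 0.76, 0.0], "spin": 0.01}, {"slide": [-0.18, 0.76, 0.0], "spin": 0.01}, {"slide": [-0.18, 0.76, 0.0], "spin": 0.01}]
```

>>> {"op": "servo_tool", "data": {"deltas": [{"slide": [-0.19, 0.76, 0], "spin": 0.02}, {"slide": [-0.19, 0.76, 0], "spin": 0.01}, {"slide": [-0.19, 0.76, 0], "spin": 0.01}, {"slide": [-0.18, 0.65, 0], "spin": 0.01}, {"slide": [-0.1, 0.35, 0], "spin": 0}, {"slide": [0, 0, 0], "spin": 0}, {"slide": [0, 0, 0], "spin": 0}]}}

```text
time_s: 8.05
tcp_pos: [0.5078, 0.117, 0.3589]
ee_rot: [[-1.0, -0.009, 0.008], [-0.009, 1.0, 0.01], [-0.008, 0.01, -1.0]]
wrist_force: [-1.2, -0.0, -0.7]
gripper_width: 0.251
```

```bash
python3 -c "
from h import *
for n in ('top','scene'):
  c=optics.capture(n); cv2.imwrite('pics/%s5.png'%n,c['frame'][:,:,::-1])
s=cv2.imread('pics/scene5.png'); cv2.imwrite('pics/s5z.png',cv2.resize(s[150:345,290:530],None,fx=3,fy=3,interpolation=cv2.INTER_CUBIC))
t=cv2.imread('pics/top5.png'); cv2.imwrite('pics/t5z.png',cv2.resize(t[90:290,150:370],None,fx=3,fy=3,interpolation=cv2.INTER_CUBIC))
plan([.506,.12,.36],180)"
```

```text
t 8.15 tcp [0.5078 0.1166 0.359 ] yaw -179.51 F [-0.1  0.9 -0.9] w 0.251 N 1
[{"slide": [0.07, 0.14, -0.04], "spin": 0.06}]
```

View pics/s5z.png

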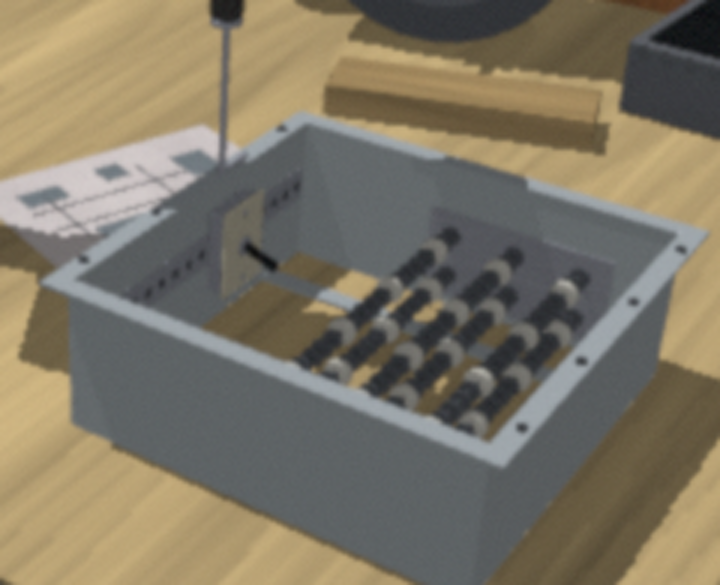

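View pics/t5z.png

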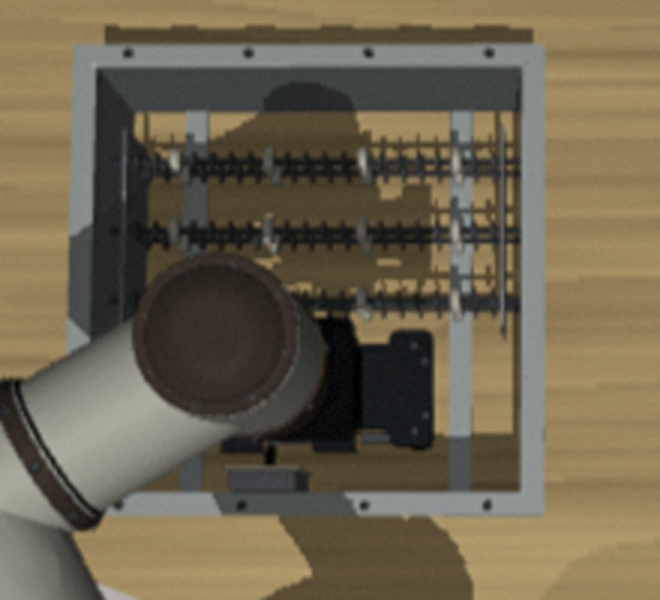

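```bash
python3 -c "
from h import *
s=sense();p=np.array(s['tcp_pos']);R=np.array(s['ee_rot'])
Z=lambda q:(q-[289.5,149.5])*3-.5
b=p+R@[0,0,.1716]; t=b+R@[0,.038,0]
print(b,Z(proj('scene',b)[0]),Z(proj('scene',t)[0]))
print(Z(proj('scene',[.6408-.152,.1836,.08])[0]),Z(proj('scene',[.6408-.124,.1836,.07])[0]))
s=cv2.imread('pics/scene5.png'); cv2.imwrite('pics/s5y.png',cv2.resize(s[170:250,340:400],None,fx=7,fy=7,interpolation=cv2.INTER_CUBIC))
"
```

```text
[0.50912276 0.11845236 0.18746283] [228.27775752 173.12221051] [253.12795727 155.72203373]
[245.58184617 247.46980417] [271.94402399 266.80446664]
```

View pics/s5y.png

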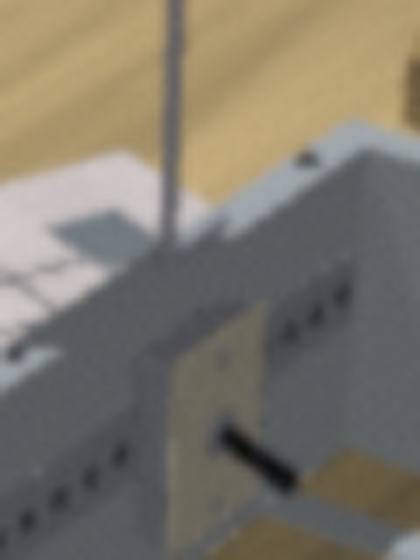

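>>> {"op": "servo_tool", "data": {"deltas": [{"slide": [0.05, 0, 0.8], "spin": 0.03}, {"slide": [0.05, 0, 0.9], "spin": 0.03}, {"slide": [0, 0, 0.9], "spin": 0}, {"slide": [0, 0, 0.9], "spin": 0}, {"slide": [0, 0, 0.9], "spin": 0}, {"slide": [0, 0, 0.7], "spin": 0}, {"slide": [0, 0, 0.3], "spin": 0}, {"slide": [0, 0, 0], "spin": 0}]}}

```text
time_s: 8.95
tcp_pos: [0.5068, 0.1122, 0.2233]
ee_rot: [[-1.0, 0.008, 0.015], [0.008, 1.0, 0.013], [-0.015, 0.013, -1.0]]
wrist_force: [0.1, 0.0, -0.5]
gripper_width: 0.248
```

```bash
python3 -c "
from h import *
c=optics.capture('scene'); cv2.imwrite('pics/scene6.png',c['frame'][:,:,::-1])
s=cv2.imread('pics/scene6.png'); cv2.imwrite('pics/s6y.png',cv2.resize(s[170:270,330:410],None,fx=6,fy=6,interpolation=cv2.INTER_CUBIC))
plan([.506,.12,.22],180)
s=sense();p=np.array(s['tcp_pos']);R=np.array(s['ee_rot'])
Z=lambda q:(q-[329.5,169.5])*6-.5
b=p+R@[0,0,.1716]; t=b+R@[0,.038,0]
print(b,Z(proj('scene',b)[0]),Z(proj('scene',t)[0]))
"
```

```text
t 9.0 tcp [0.5072 0.1123 0.224 ] yaw 179.54 F [ 0.3 -0.6 -1.4] w 0.25 N 1
[{"slide": [0.05, 0.3, 0.16], "spin": -0.06}]
[0.50999249 0.11459684 0.0524201 ] [203.20660319 510.3465912 ] [252.02604479 472.18527463]
```

View pics/s6y.png

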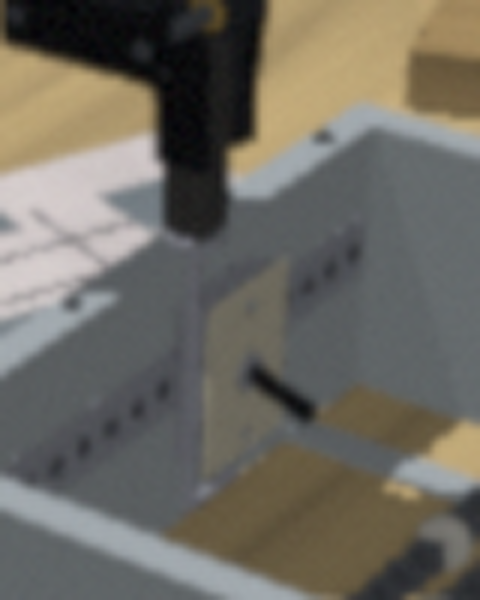

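```bash
python3 -c "
from h import *
s=cv2.imread('pics/scene6.png'); a=cv2.resize(s[215:260,345:390],None,fx=13,fy=13,interpolation=cv2.INTER_CUBIC).astype(float)
a=np.clip((a-50)*2,0,255).astype(np.uint8);cv2.imwrite('pics/s6x.png',a)
c=optics.capture('wrist'); cv2.imwrite('pics/w6.png',c['frame'][:,:,::-1])
Z=lambda q:(q-[344.5,214.5])*13-.5
s=sense();p=np.array(s['tcp_pos']);R=np.array(s['ee_rot'])
b=p+R@[0,0,.1716]; t=b+R@[0,.038,0]
print(b,Z(proj('scene',b)[0]),Z(proj('scene',t)[0]))
print(wproj(b,c),wproj(t,c),wproj([.5148,.1836,.07],c))
"
```

```text
[0.51071601 0.11505016 0.05311402] [250.29341116 518.5653608 ] [355.97982479 435.78104925]
[[318.74345424 221.78036421]] [[359.9851707  221.86182934]] [[395.91901567 230.16065632]]
```

View pics/s6x.png

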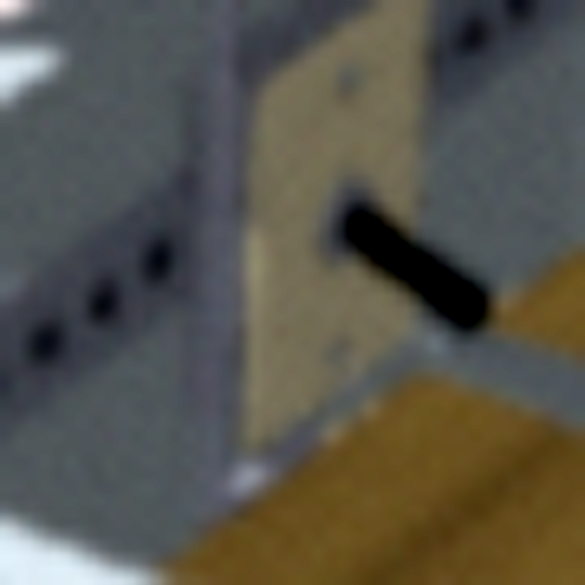

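View pics/w6.png

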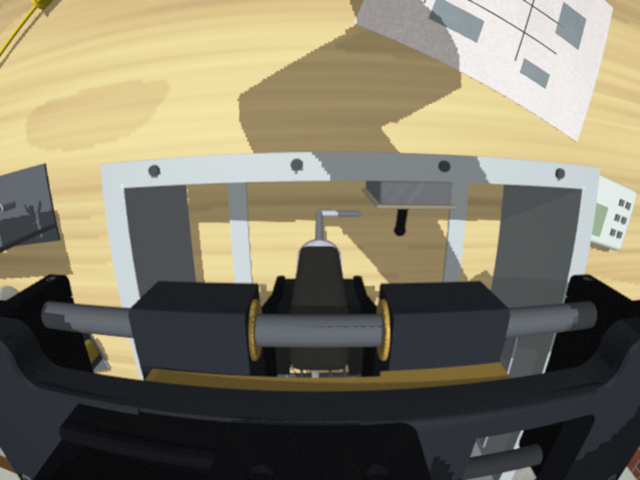

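>>> {"op": "servo_tool", "data": {"deltas": [{"slide": [-0.1, 0.3, 0], "spin": -0.05}, {"slide": [-0.05, 0.5, 0], "spin": 0}, {"slide": [-0.05, 0.5, 0], "spin": 0}, {"slide": [0, 0.4, 0], "spin": 0}, {"slide": [0, 0.1, 0], "spin": 0}, {"slide": [0, 0, 0], "spin": 0}]}}

```text
time_s: 9.65
tcp_pos: [0.5152, 0.1637, 0.2294]
ee_rot: [[-1.0, -0.002, 0.025], [-0.001, 1.0, 0.018], [-0.025, 0.017, -1.0]]
wrist_force: [0.2, 0.2, -1.9]
gripper_width: 0.25
```

```bash
python3 -c "
from h import *
c=optics.capture('wrist'); cv2.imwrite('pics/w7.png',c['frame'][:,:,::-1])
s=cv2.imread('pics/w7.png'); cv2.imwrite('pics/w7z.png',cv2.resize(s[140:280,230:430],None,fx=3.5,fy=3.5,interpolation=cv2.INTER_CUBIC))
plan([.512,.16,.224],180)
c=optics.capture('scene'); cv2.imwrite('pics/scene7.png',c['frame'][:,:,::-1])
s=cv2.imread('pics/scene7.png'); cv2.imwrite('pics/s7y.png',cv2.resize(s[170:270,330:410],None,fx=6,fy=6,interpolation=cv2.INTER_CUBIC))
"
```

```text
t 9.7 tcp [0.5152 0.1635 0.2293] yaw -179.93 F [-0.2  0.9 -0.8] w 0.252 N 1
[{"slide": [0.13, -0.14, 0.21], "spin": 0.01}]
```

View pics/w7z.png

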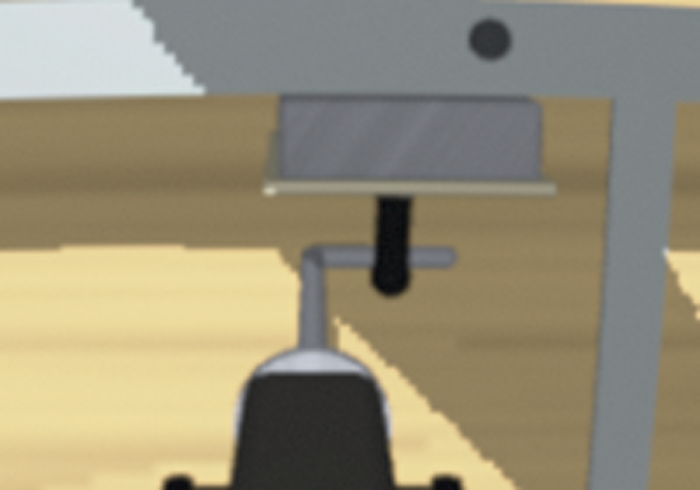

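View pics/s7y.png

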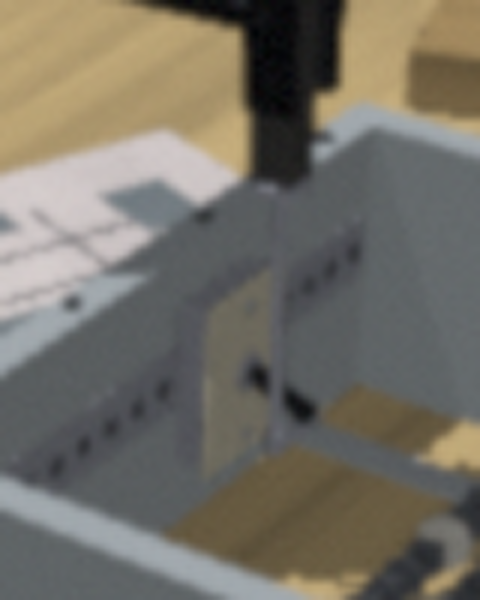

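>>> {"op": "servo_tool", "data": {"deltas": [{"slide": [0, 0, -0.15], "spin": 0}, {"slide": [0, 0, -0.15], "spin": 0}, {"slide": [0, 0, 0], "spin": 0}]}}

```text
time_s: 10.05
tcp_pos: [0.5136, 0.1618, 0.2361]
ee_rot: [[-1.0, 0.0, 0.021], [0.001, 1.0, 0.016], [-0.021, 0.016, -1.0]]
wrist_force: [-0.8, 1.3, -3.4]
gripper_width: 0.249
```

>>> {"op": "servo_tool", "data": {"deltas": [{"slide": [0, 0, -0.1], "spin": 0}, {"slide": [0, 0, -0.1], "spin": 0}]}}

```text
time_s: 10.25
tcp_pos: [0.5137, 0.1614, 0.2407]
ee_rot: [[-1.0, 0.001, 0.021], [0.002, 1.0, 0.016], [-0.021, 0.016, -1.0]]
wrist_force: [1.0, -0.0, -4.2]
gripper_width: 0.254
```

Contact (about -4 N). Continue gently.

>>> {"op": "servo_tool", "data": {"deltas": [{"slide": [0, 0, -0.12], "spin": 0}, {"slide": [0, 0, -0.12], "spin": 0}]}}

```text
time_s: 10.45
tcp_pos: [0.5141, 0.1612, 0.2478]
ee_rot: [[-1.0, 0.001, 0.023], [0.002, 1.0, 0.016], [-0.023, 0.016, -1.0]]
wrist_force: [0.7, 0.7, -1.2]
gripper_width: 0.247
```

```bash
python3 -c "
from h import *
c=optics.capture('wrist'); cv2.imwrite('pics/w8.png',c['frame'][:,:,::-1])
s=cv2.imread('pics/w8.png'); cv2.imwrite('pics/w8z.png',cv2.resize(s[140:280,230:430],None,fx=3.5,fy=3.5,interpolation=cv2.INTER_CUBIC))
plan([.512,.16,.224],180)
c=optics.capture('scene'); cv2.imwrite('pics/scene8.png',c['frame'][:,:,::-1])
s=cv2.imread('pics/scene8.png'); cv2.imwrite('pics/s8y.png',cv2.resize(s[170:270,330:410],None,fx=6,fy=6,interpolation=cv2.INTER_CUBIC))
"
```

```text
t 10.5 tcp [0.5144 0.1613 0.2486] yaw 179.92 F [ 0.1 -0.4 -1.2] w 0.255 N 2
[{"slide": [0.06, -0.03, 0.49], "spin": -0.01}, {"slide": [0.06, -0.03, 0.49], "spin": -0.01}]
```

View pics/s8y.png

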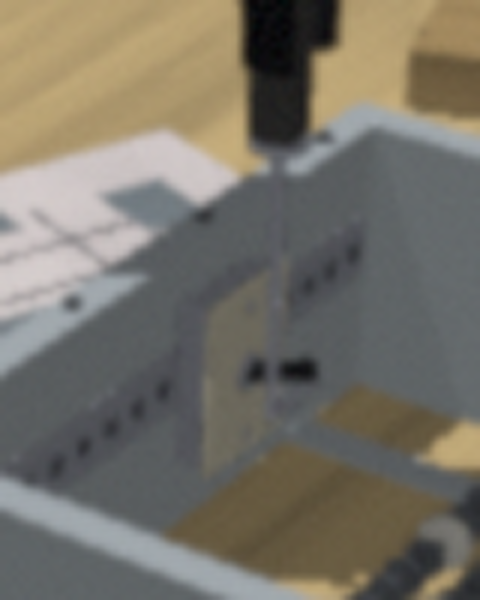

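>>> {"op": "servo_tool", "data": {"deltas": [{"slide": [0, 0, 0.5], "spin": 0}, {"slide": [0, -0.4, 0.1], "spin": 0}, {"slide": [0, -0.6, 0], "spin": 0}, {"slide": [0, -0.6, 0], "spin": 0}, {"slide": [0, -0.6, 0], "spin": 0}, {"slide": [0, -0.2, 0], "spin": 0}, {"slide": [0, 0, 0], "spin": 0}]}}

```text
time_s: 11.25
tcp_pos: [0.5138, 0.0949, 0.2307]
ee_rot: [[-1.0, 0.003, 0.022], [0.003, 1.0, 0.016], [-0.022, 0.016, -1.0]]
wrist_force: [-0.1, 0.7, -1.7]
gripper_width: 0.252
```

```bash
python3 -c "
from h import *
c=optics.capture('wrist'); cv2.imwrite('pics/w9.png',c['frame'][:,:,::-1])
s=cv2.imread('pics/w9.png'); cv2.imwrite('pics/w9z.png',cv2.resize(s[140:280,230:430],None,fx=3.5,fy=3.5,interpolation=cv2.INTER_CUBIC))
plan([.512,.11,.36],180)
"
```

```text
t 11.3 tcp [0.5138 0.0952 0.2307] yaw 179.85 F [ 0.1  0.5 -2.3] w 0.247 N 6
[{"slide": [-0.01, 0.11, -0.86], "spin": -0.0}, {"slide": [-0.01, 0.11, -0.86], "spin": -0.0}, {"slide": [-0.01, 0.11, -0.86], "spin": -0.0}, {"slide": [-0.01, 0.11, -0.86], "spin": -0.0}, {"slide": [-0.01, 0.11, -0.86], "spin": -0.0}, {"slide": [-0.01, 0.11, -0.86], "spin": -0.0}]
```

View pics/w9z.png

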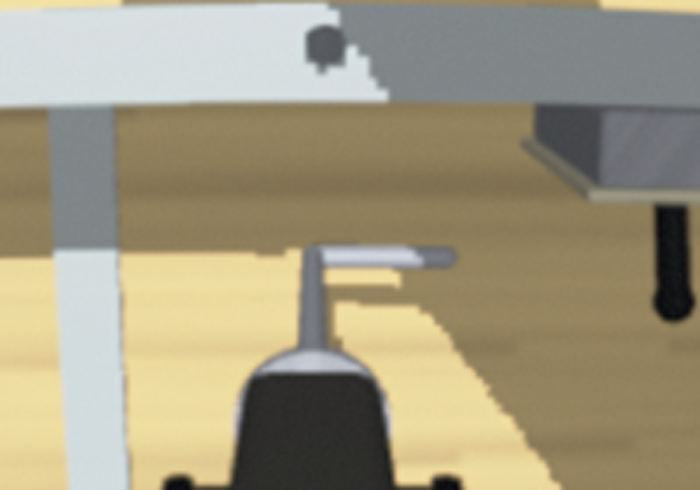

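>>> {"op": "servo_tool", "data": {"deltas": [{"slide": [0, 0, -0.6], "spin": 0}, {"slide": [0, 0, -0.9], "spin": 0}, {"slide": [0, 0, -0.9], "spin": 0}, {"slide": [0, 0, -0.9], "spin": 0}, {"slide": [0, 0, -0.9], "spin": 0}, {"slide": [0, -0.2, -0.8], "spin": 0}, {"slide": [0.2, -0.6, 0], "spin": 0}, {"slide": [0.28, -0.9, 0], "spin": 0}, {"slide": [0.28, -0.9, 0], "spin": 0}, {"slide": [0.28, -0.9, 0], "spin": 0}]}}

```text
time_s: 12.3
tcp_pos: [0.4833, 0.0059, 0.355]
ee_rot: [[-1.0, -0.005, 0.019], [-0.005, 1.0, 0.018], [-0.019, 0.018, -1.0]]
wrist_force: [0.0, -0.0, -1.3]
gripper_width: 0.25
```

```bash
python3 -c "
from h import *
plan([.378,-.3595,.345],-175.8)
c=optics.capture('scene'); cv2.imwrite('pics/scene10.png',c['frame'][:,:,::-1])
s=cv2.imread('pics/scene10.png'); cv2.imwrite('pics/s10y.png',cv2.resize(s[170:270,330:410],None,fx=6,fy=6,interpolation=cv2.INTER_CUBIC))
"
```

```text
t 12.3 tcp [0.4833 0.0059 0.355 ] yaw -179.73 F [ 0.  -0.  -1.3] w 0.25 N 16
[{"slide": [0.27, -0.91, 0.0], "spin": -0.03}, {"slide": [0.27, -0.91, 0.0], "spin": -0.03}, {"slide": [0.28, -0.91, 0.0], "spin": -0.03}, {"slide": [0.28, -0.91, 0.0], "spin": -0.03}, {"slide": [0.28, -0.91, 0.0], "spin": -0.03}, {"slide": [0.29, -0.91, 0.0], "spin": -0.03}, {"slide": [0.29, -0.91, 0.0], "spin": -0.03}, {"slide": [0.3, -0.9, 0.0], "spin": -0.03}, {"slide": [0.3, -0.9, 0.0], "spin": -0.03}, {"slide": [0.3, -0.9, 0.0], "spin": -0.03}, {"slide": [0.31, -0.9, 0.0], "spin": -0.03}, {"slide": [0.31, -0.9, 0.0], "spin": -0.03}, {"slide": [0.31, -0.9, 0.0], "spin": -0.03}, {"slide": [0.32, -0.9, 0.0], "spin": -0.03}, {"slide": [0.32, -0.89, 0.0], "spin": -0.03}, {"slide": [0.33, -0.89, 0.0], "spin": -0.03}]
```

View pics/s10y.png

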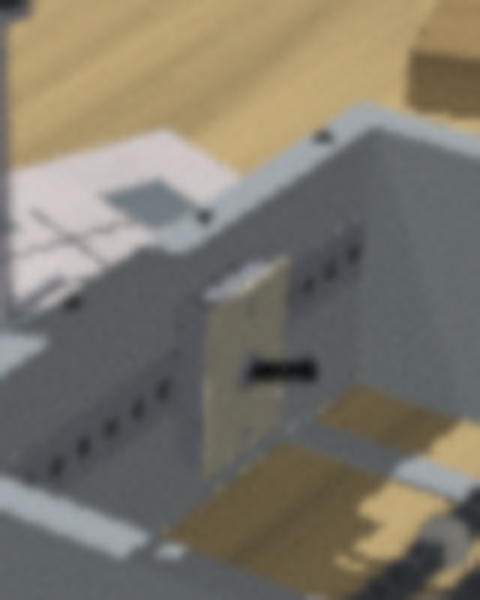

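The toggle stays up (ON). Back to the rack front.

>>> {"op": "servo_tool", "data": {"deltas": [{"slide": [0.27, -0.91, 0], "spin": -0.03}, {"slide": [0.27, -0.91, 0], "spin": -0.03}, {"slide": [0.28, -0.91, 0], "spin": -0.03}, {"slide": [0.28, -0.91, 0], "spin": -0.03}, {"slide": [0.28, -0.91, 0], "spin": -0.03}, {"slide": [0.29, -0.91, 0], "spin": -0.03}, {"slide": [0.29, -0.91, 0], "spin": -0.03}, {"slide": [0.3, -0.9, 0], "spin": -0.03}, {"slide": [0.3, -0.9, 0], "spin": -0.03}, {"slide": [0.3, -0.9, 0], "spin": -0.03}]}}

```text
time_s: 13.35
tcp_pos: [0.4032, -0.2338, 0.3379]
ee_rot: [[-0.999, -0.047, 0.003], [-0.047, 0.999, 0.022], [-0.004, 0.022, -1.0]]
wrist_force: [-0.3, 1.5, -1.7]
gripper_width: 0.248
```

```bash
python3 -c "
from h import *
plan([.378,-.3595,.345],-175.8)
"
```

```text
t 13.35 tcp [ 0.4032 -0.2338  0.3379] yaw -177.29 F [-0.3  1.5 -1.7] w 0.248 N 6
[{"slide": [0.21, -0.83, -0.07], "spin": -0.03}, {"slide": [0.21, -0.83, -0.07], "spin": -0.03}, {"slide": [0.21, -0.83, -0.07], "spin": -0.03}, {"slide": [0.22, -0.83, -0.07], "spin": -0.03}, {"slide": [0.22, -0.82, -0.07], "spin": -0.03}, {"slide": [0.23, -0.82, -0.07], "spin": -0.03}]
```

>>> {"op": "servo_tool", "data": {"deltas": [{"slide": [0.21, -0.83, 0], "spin": -0.04}, {"slide": [0.21, -0.83, 0], "spin": -0.04}, {"slide": [0.21, -0.83, 0], "spin": -0.03}, {"slide": [0.22, -0.83, 0], "spin": -0.03}, {"slide": [0.22, -0.75, 0.4], "spin": -0.03}, {"slide": [0.2, -0.5, 0.8], "spin": -0.03}, {"slide": [0, 0, 0.9], "spin": 0}, {"slide": [0, 0, 0.9], "spin": 0}, {"slide": [0, 0, 0.9], "spin": 0}, {"slide": [0, 0, 0.6], "spin": 0}]}}

```text
time_s: 14.35
tcp_pos: [0.3665, -0.3527, 0.2089]
ee_rot: [[-0.998, -0.068, -0.005], [-0.068, 0.997, 0.029], [0.003, 0.03, -1.0]]
wrist_force: [0.2, -0.4, -0.5]
gripper_width: 0.252
```

```bash
python3 -c "
from h import *
plan([.378,-.3595,.205],-175.8)
"
```

```text
t 14.35 tcp [ 0.3665 -0.3527  0.2089] yaw -176.1 F [ 0.2 -0.4 -0.5] w 0.252 N 1
[{"slide": [-0.44, -0.31, 0.15], "spin": -0.04}]
```

>>> {"op": "servo_tool", "data": {"deltas": [{"slide": [-0.1, -0.35, 0.1], "spin": -0.04}, {"slide": [0, 0, 0], "spin": 0}]}}

```text
time_s: 14.55
tcp_pos: [0.3671, -0.3606, 0.2026]
ee_rot: [[-0.997, -0.073, -0.011], [-0.074, 0.997, 0.033], [0.008, 0.034, -0.999]]
wrist_force: [-0.3, 0.2, -0.2]
gripper_width: 0.253
```

```bash
python3 -c "
from h import *
plan([.378,-.3605,.205],-175.8)
c=optics.capture('scene'); cv2.imwrite('pics/scene11.png',c['frame'][:,:,::-1])
s=cv2.imread('pics/scene11.png'); cv2.imwrite('pics/s11y.png',cv2.resize(s[230:380,140:300],None,fx=4.5,fy=4,interpolation=cv2.INTER_CUBIC))
c=optics.capture('wrist'); cv2.imwrite('pics/w11.png',c['frame'][:,:,::-1])
plan([.378,-.3605,.205],-175.8)
"
```

```text
t 14.55 tcp [ 0.3671 -0.3606  0.2026] yaw -175.77 F [-0.3  0.2 -0.2] w 0.253 N 1
[{"slide": [-0.43, -0.03, -0.1], "spin": 0.0}]
t 14.65 tcp [ 0.3672 -0.3601  0.2034] yaw -175.79 F [-0.6  0.2 -0.9] w 0.247 N 1
[{"slide": [-0.43, -0.05, -0.07], "spin": 0.0}]
```

View pics/s11y.png

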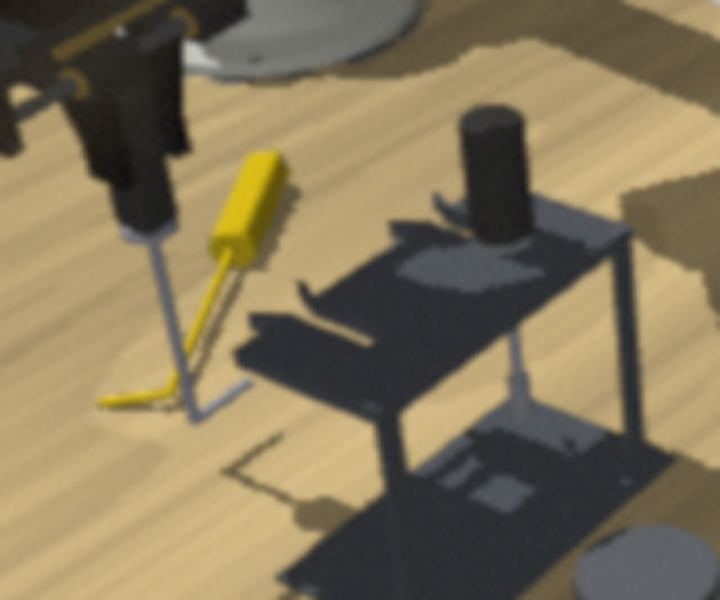

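View pics/w11.png

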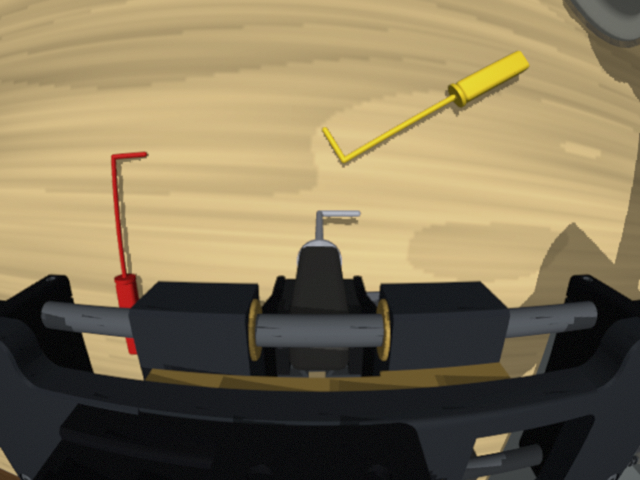

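>>> {"op": "servo_tool", "data": {"deltas": [{"slide": [-0.6, -0.06, 0], "spin": 0}, {"slide": [-0.6, 0, 0], "spin": 0}, {"slide": [0, 0, 0], "spin": 0}]}}

```text
time_s: 14.95
tcp_pos: [0.4008, -0.3603, 0.2057]
ee_rot: [[-0.997, -0.073, -0.004], [-0.073, 0.997, 0.03], [0.002, 0.031, -1.0]]
wrist_force: [-1.1, -0.6, -1.5]
gripper_width: 0.247
```

```bash
python3 -c "
from h import *
x=sense()['tcp_pos'][0]
print('line y',-.3534+.0633*(x-.4946), sense()['tcp_pos'],np.round(sense()['ee_rot'],3).tolist())
c=optics.capture('scene'); cv2.imwrite('pics/scene12.png',c['frame'][:,:,::-1])
s=cv2.imread('pics/scene12.png'); cv2.imwrite('pics/s12y.png',cv2.resize(s[230:380,140:300],None,fx=4.5,fy=4,interpolation=cv2.INTER_CUBIC))
plan([.4946,-.3534,.204],-175.8)
"
```

```text
line y -0.3593397361269182 [ 0.40076531 -0.36032671  0.20567286] [[-0.997, -0.073, -0.004], [-0.073, 0.997, 0.03], [0.002, 0.031, -1.0]]
t 15.0 tcp [ 0.4    -0.3602  0.2056] yaw -175.8 F [-0.4  0.1 -1.4] w 0.248 N 4
[{"slide": [-0.95, -0.0, 0.01], "spin": -0.0}, {"slide": [-0.95, -0.0, 0.01], "spin": -0.0}, {"slide": [-0.95, -0.0, 0.01], "spin": -0.0}, {"slide": [-0.95, -0.0, 0.01], "spin": -0.0}]
```

View pics/s12y.png

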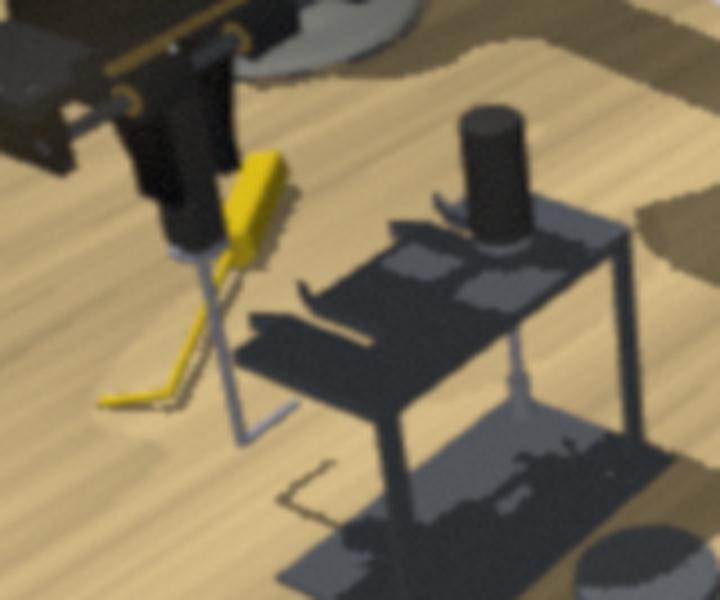

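Plan heads straight into the slot. Moving in steps.

>>> {"op": "servo_tool", "data": {"deltas": [{"slide": [-0.6, 0.01, 0], "spin": 0}, {"slide": [-0.6, 0, 0], "spin": 0}, {"slide": [-0.6, 0, 0], "spin": 0}]}}

```text
time_s: 15.3
tcp_pos: [0.4468, -0.3562, 0.2063]
ee_rot: [[-0.997, -0.072, -0.005], [-0.073, 0.997, 0.031], [0.002, 0.031, -1.0]]
wrist_force: [0.3, 0.4, -1.6]
gripper_width: 0.247
```

```bash
python3 -c "
from h import *
c=optics.capture('scene'); cv2.imwrite('pics/scene13.png',c['frame'][:,:,::-1])
s=cv2.imread('pics/scene13.png'); cv2.imwrite('pics/s13y.png',cv2.resize(s[230:380,140:300],None,fx=4.5,fy=4,interpolation=cv2.INTER_CUBIC))
plan([.4946,-.3534,.204],-175.8)
"
```

```text
t 15.35 tcp [ 0.4494 -0.3564  0.2061] yaw -175.76 F [ 1.7 -1.6 -1. ] w 0.249 N 2
[{"slide": [-0.91, -0.01, 0.04], "spin": 0.0}, {"slide": [-0.91, -0.01, 0.04], "spin": 0.0}]
```

View pics/s13y.png

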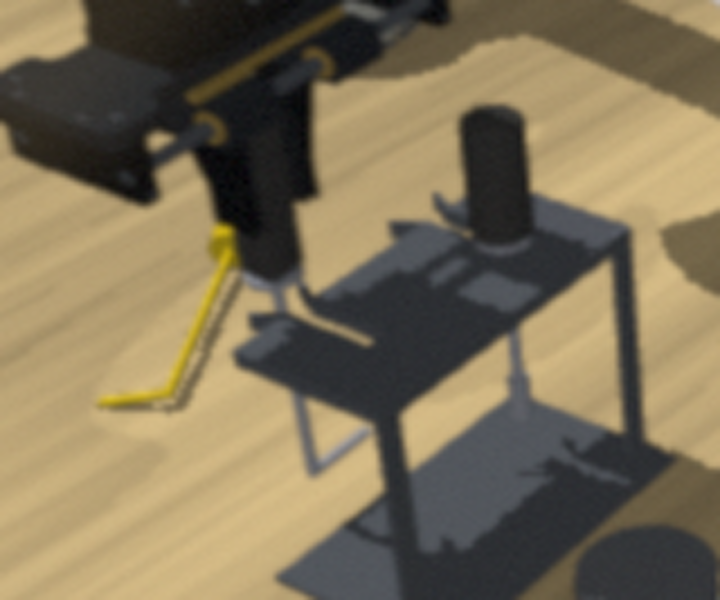

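>>> {"op": "servo_tool", "data": {"deltas": [{"slide": [-0.5, 0, 0], "spin": 0}, {"slide": [-0.6, 0, 0], "spin": 0}, {"slide": [-0.5, 0, 0], "spin": 0}, {"slide": [0, 0, 0], "spin": 0}]}}

```text
time_s: 15.75
tcp_pos: [0.4946, -0.3527, 0.2053]
ee_rot: [[-0.997, -0.075, -0.003], [-0.075, 0.997, 0.03], [0.001, 0.03, -1.0]]
wrist_force: [0.7, -0.3, -1.3]
gripper_width: 0.252
```

```bash
python3 -c "
from h import *
c=optics.capture('scene'); cv2.imwrite('pics/scene14.png',c['frame'][:,:,::-1])
s=cv2.imread('pics/scene14.png'); cv2.imwrite('pics/s14y.png',cv2.resize(s[230:380,140:300],None,fx=4.5,fy=4,interpolation=cv2.INTER_CUBIC))
plan([.4946,-.3534,.192],-175.8)
"
```

```text
t 15.8 tcp [ 0.4937 -0.3526  0.2052] yaw -175.7 F [ 0.1 -0.4 -1.1] w 0.252 N 1
[{"slide": [-0.03, -0.05, 0.53], "spin": 0.01}]
```

View pics/s14y.png

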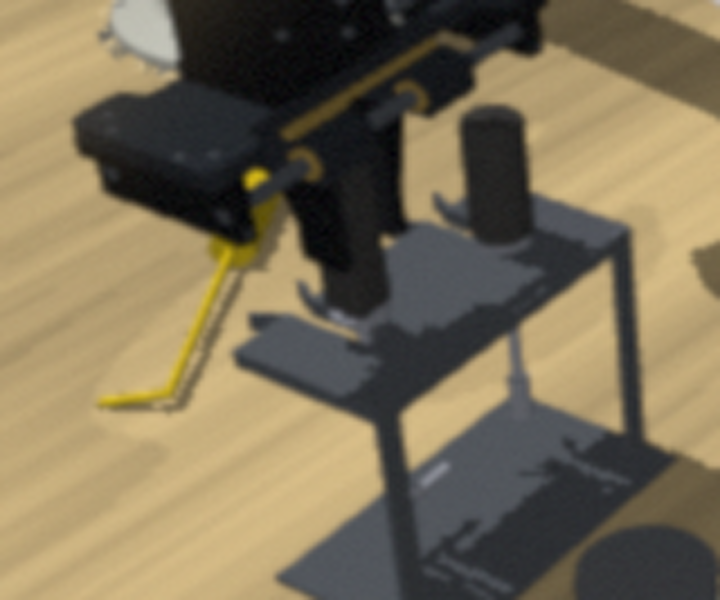

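Good. Lower until the collar takes load.

>>> {"op": "servo_tool", "data": {"deltas": [{"slide": [0, -0.02, 0.25], "spin": 0}, {"slide": [0, 0, 0.15], "spin": 0}, {"slide": [0, 0, 0], "spin": 0}]}}

```text
time_s: 16.1
tcp_pos: [0.4925, -0.3527, 0.194]
ee_rot: [[-0.997, -0.074, -0.006], [-0.074, 0.997, 0.031], [0.003, 0.031, -1.0]]
wrist_force: [0.3, -0.4, -0.7]
gripper_width: 0.254
```

>>> {"op": "servo_tool", "data": {"deltas": [{"slide": [0, 0, 0.08], "spin": 0}, {"slide": [0, 0, 0], "spin": 0}]}}

```text
time_s: 16.3
tcp_pos: [0.4918, -0.3529, 0.1921]
ee_rot: [[-0.997, -0.073, -0.005], [-0.074, 0.997, 0.031], [0.003, 0.031, -1.0]]
wrist_force: [-0.6, -0.5, -3.1]
gripper_width: 0.251
```

>>> {"op": "servo_tool", "data": {"deltas": [{"slide": [0, 0, 0.08], "spin": 0}, {"slide": [0, 0, 0], "spin": 0}]}}

```text
time_s: 16.5
tcp_pos: [0.492, -0.3531, 0.1922]
ee_rot: [[-0.997, -0.074, -0.004], [-0.074, 0.997, 0.029], [0.001, 0.03, -1.0]]
wrist_force: [0.2, 0.1, -1.3]
gripper_width: 0.252
```

```bash
python3 -c "
from h import *
c=optics.capture('scene'); cv2.imwrite('pics/scene15.png',c['frame'][:,:,::-1])
s=cv2.imread('pics/scene15.png'); cv2.imwrite('pics/s15y.png',cv2.resize(s[270:320,195:245],None,fx=10,fy=10,interpolation=cv2.INTER_CUBIC))
print(sense()['tcp_pos'],sense()['wrist_force'])
"
```

```text
[ 0.49202384 -0.35319653  0.19221576] [ 0.08137278 -0.69812381 -0.41848172]
```

View pics/s15y.png

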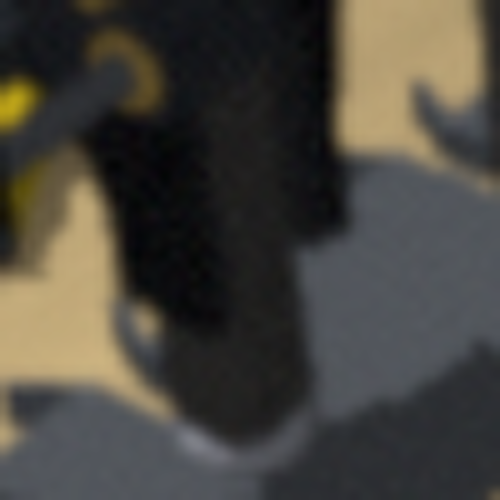

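>>> {"op": "servo_tool", "data": {"deltas": [{"slide": [0, 0, 0.12], "spin": 0}, {"slide": [0, 0, 0.02], "spin": 0}]}}

```text
time_s: 16.75
tcp_pos: [0.4923, -0.3533, 0.1918]
ee_rot: [[-0.997, -0.075, -0.002], [-0.075, 0.997, 0.027], [-0.0, 0.027, -1.0]]
wrist_force: [0.6, 0.3, -1.3]
gripper_width: 0.248
```

>>> {"op": "servo_tool", "data": {"deltas": [{"slide": [0, 0, 0.2], "spin": 0}]}}

```text
time_s: 16.85
tcp_pos: [0.4926, -0.3535, 0.1914]
ee_rot: [[-0.997, -0.076, -0.0], [-0.076, 0.997, 0.025], [-0.002, 0.025, -1.0]]
wrist_force: [-6.5, 11.2, 31.9]
gripper_width: 0.252
```

>>> {"op": "servo_tool", "data": {"deltas": [{"slide": [0, 0, -0.02], "spin": 0}, {"slide": [0, 0, 0], "spin": 0}]}}

```text
time_s: 17.05
tcp_pos: [0.493, -0.3535, 0.1931]
ee_rot: [[-0.997, -0.077, 0.002], [-0.077, 0.997, 0.024], [-0.004, 0.024, -1.0]]
wrist_force: [-0.1, -0.4, -1.3]
gripper_width: 0.251
```

>>> {"op": "servo_tool", "data": {"deltas": [{"slide": [0, 0, 0], "spin": 0}, {"slide": [0, 0, 0], "spin": 0}, {"slide": [0, 0, 0], "spin": 0}, {"slide": [0, 0, 0], "spin": 0}, {"slide": [0, 0, 0], "spin": 0}, {"slide": [0, 0, 0], "spin": 0}], "gripper": 60}}

```text
time_s: 17.65
tcp_pos: [0.4925, -0.3538, 0.1905]
ee_rot: [[-0.997, -0.076, -0.001], [-0.076, 0.997, 0.025], [-0.001, 0.025, -1.0]]
wrist_force: [0.1, -0.2, -0.0]
gripper_width: 0.699
```

```bash
python3 -c "
from h import *
c=optics.capture('scene'); cv2.imwrite('pics/scene16.png',c['frame'][:,:,::-1])
s=cv2.imread('pics/scene16.png'); cv2.imwrite('pics/s16y.png',cv2.resize(s[230:380,140:300],None,fx=4.5,fy=4,interpolation=cv2.INTER_CUBIC))
plan([.492,-.353,.29],-175.8)
"
```

```text
t 17.7 tcp [ 0.4926 -0.3538  0.1906] yaw -175.64 F [0.2 0.6 0.4] w 0.729 N 5
[{"slide": [0.0, 0.03, -0.8], "spin": 0.0}, {"slide": [0.0, 0.03, -0.8], "spin": 0.0}, {"slide": [0.0, 0.03, -0.8], "spin": 0.0}, {"slide": [0.0, 0.03, -0.8], "spin": 0.0}, {"slide": [0.0, 0.03, -0.8], "spin": 0.0}]
```

View pics/s16y.png

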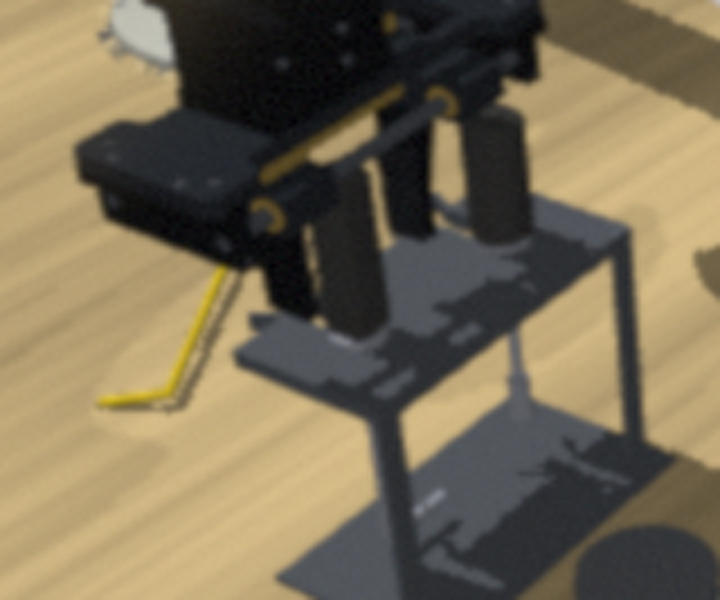

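>>> {"op": "servo_tool", "data": {"deltas": [{"slide": [0, 0.02, -0.4], "spin": 0}, {"slide": [0, 0.03, -0.8], "spin": 0}, {"slide": [0, 0.03, -0.9], "spin": 0}, {"slide": [0, 0.03, -0.9], "spin": 0}, {"slide": [0, 0.03, -0.9], "spin": 0}, {"slide": [0.3, 0, -0.6], "spin": 0}, {"slide": [0.8, 0, -0.2], "spin": 0}, {"slide": [0.9, 0, 0], "spin": 0}, {"slide": [0.9, 0, 0], "spin": 0}, {"slide": [0.5, 0, 0], "spin": 0}]}}

```text
time_s: 18.7
tcp_pos: [0.4069, -0.3604, 0.3205]
ee_rot: [[-0.997, -0.079, 0.006], [-0.079, 0.997, 0.019], [-0.007, 0.019, -1.0]]
wrist_force: [0.9, -0.4, 0.4]
gripper_width: 0.762
```

>>> {"op": "servo_tool", "data": {"deltas": [{"slide": [0, 0, 0], "spin": 0}, {"slide": [0, 0, 0], "spin": 0}, {"slide": [0, 0, 0], "spin": 0}]}}

```text
time_s: 19.0
tcp_pos: [0.4068, -0.3608, 0.3223]
ee_rot: [[-0.997, -0.078, 0.009], [-0.078, 0.997, 0.018], [-0.01, 0.017, -1.0]]
wrist_force: [-0.0, -0.8, -0.2]
gripper_width: 0.762
```

```bash
python3 -c "
from h import *
for n in ('top','scene'):
  c=optics.capture(n); cv2.imwrite('pics/%s17.png'%n,c['frame'][:,:,::-1])
s=cv2.imread('pics/scene17.png'); t=cv2.imread('pics/top17.png')
a=cv2.resize(s[240:380,180:300],(480,560),interpolation=cv2.INTER_CUBIC); b=cv2.resize(s[190:260,340:410],(280,280),interpolation=cv2.INTER_CUBIC); d=cv2.resize(t[210:280,420:490],(280,280),interpolation=cv2.INTER_CUBIC)
cv2.imwrite('pics/f17.png',np.hstack([a,np.vstack([b,d])]))
plan([.42,-.353,.29],-175.8)
a=cv2.imread('pics/scene0.png'); dd=cv2.absdiff(a,s).max(2)>40
n,l,st,ce=cv2.connectedComponentsWithStats(dd.astype(np.uint8)); print([(x.tolist(),c.round().tolist()) for x,c in zip(st[1:],ce[1:]) if x[4]>60])
"
```

```text
t 19.1 tcp [ 0.4069 -0.3607  0.322 ] yaw -175.53 F [0.2 0.1 0.3] w 0.758 N 2
[{"slide": [-0.27, 0.12, 0.64], "spin": 0.02}, {"slide": [-0.27, 0.12, 0.64], "spin": 0.02}]
[([38, 0, 107, 136, 5538], [88.0, 75.0]), ([125, 0, 157, 80, 5261], [207.0, 33.0]), ([227, 66, 13, 15, 114], [233.0, 74.0]), ([231, 89, 9, 10, 70], [235.0, 93.0]), ([0, 100, 34, 47, 1284], [14.0, 121.0]), ([107, 100, 21, 26, 237], [117.0, 116.0]), ([129, 100, 49, 19, 284], [152.0, 109.0]), ([233, 101, 8, 15, 98], [237.0, 107.0]), ([205, 110, 8, 15, 81], [209.0, 117.0]), ([96, 126, 13, 16, 152], [102.0, 134.0]), ([146, 126, 21, 7, 68], [157.0, 129.0]), ([45, 131, 52, 24, 620], [72.0, 143.0]), ([116, 130, 105, 106, 3655], [165.0, 178.0]), ([33, 137, 10, 11, 77], [37.0, 143.0]), ([79, 142, 35, 12, 227], [100.0, 149.0]), ([0, 152, 19, 25, 294], [8.0, 164.0]), ([217, 162, 37, 42, 648], [238.0, 185.0]), ([0, 191, 72, 122, 3324], [23.0, 249.0]), ([0, 199, 19, 12, 94], [8.0, 205.0]), ([232, 216, 45, 11, 295], [254.0, 222.0]), ([238, 230, 75, 43, 1498], [282.0, 252.0]), ([207, 271, 6, 32, 88], [210.0, 286.0]), ([220, 271, 24, 35, 208], [229.0, 289.0]), ([277, 274, 37, 70, 1122], [291.0, 309.0]), ([241, 295, 38, 72, 1174], [262.0, 329.0]), ([197, 309, 18, 11, 119], [205.0, 314.0]), ([302, 313, 117, 114, 4896], [357.0, 371.0]), ([269, 360, 46, 22, 521], [291.0, 370.0]), ([66, 370, 215, 85, 7967], [164.0, 421.0]), ([226, 391, 9, 14, 70], [230.0, 398.0])]
```

View pics/f17.png

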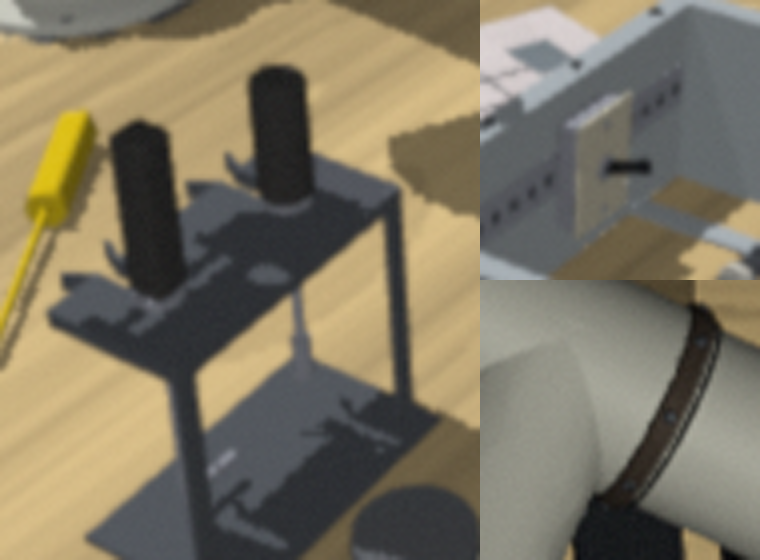

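View pics/scene17.png

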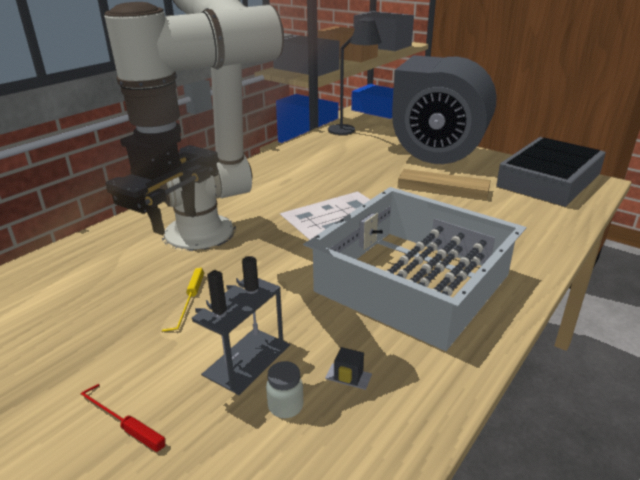

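```bash
python3 -c "
from station import r,sense
print(r.finish_job()); print(sense()['time_s'])"
```

```text
the job is handed in; nothing more can be done
None
the job is handed in; nothing more can be done
```

I flipped the service switch to ON with the hook pick, hung the pick back in its original slot, let go and handed the job in at about 19 s. `finish_job` gives no verdict, so I can't say how it was judged.

**Toggle:** I found it in the camera pictures instead of feeling for it. I slid the foot under the bat and raised it gently. The wrist read about 4 N, then dropped back to its free value when the bat snapped over. Later pictures show the bat still up.

**Rack:** The final pictures show the pick hanging upright in the right-hand slot, about 4 mm from where it started, against 15 mm allowed. The gripper is clear of everything. The jar, transformer and nut driver look unmoved in the scene view; I did not re-check the thermostat.

**Less certain or off:**
- The pick leaned about 2–3° in the grip, and the tool's own tilt drifted up to about 2° with the moves. I allowed for the tool's drift when lining up with the slot.
- When I pressed down to seat the collar, the wrist force reached about 32 N for one step. I eased off before opening the fingers.
- In the final overhead picture the arm hid the pick, so the seating is confirmed only from the scene camera and the force reading.

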